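# Close up the loaded disc mill

### The job

Get the disc mill ready to run: stand the steel puck flat on the floor of the grinding bowl, inside the ring that is already there, then set the lid on the bowl so that it sits fully down in the mouth; set both down without dropping them. Next swing the clamp arm over the lid as far as it goes, press its red lever down flat so that the foot bears on the lid, and push the drawer fully home. Leave the other things on the bench where they are.

Things in the scene. Friction and masses are not known exactly. Their poses are not given: they have to be found in the camera images.
- mill: (All sizes in these notes are in mm.) White bench-top disc mill, housing 182 deep, 190 wide, 231 high; it does not move. Origin: on the worktop under the middle of the housing's front face; x points into the housing (away from the robot, the way the drawer closes), y to the left, z up. Its opening takes the drawer; front top edge at z 231.
- drawer (a joint): Slide-out drawer that carries bowl and clamp, in m: 0 fully out (start), grows to 0.169 as it is pushed along the mill's +x to its stop (front flush with the housing). It resists with about 6 N (a few more if pushed fast) and stays where it is left.
- drawer_handle (a point): Middle of the steel bar handle on the drawer's grey front (186 wide, top edge z 189, upper part a clear window). Bar 12 thick, along the mill's y, 90 long, at z 88; its axis stands 40 in front of the front's face. Site axes as the mill's. The drawer may be pushed on this bar.
- bowl_floor (a point): Centre of the inner floor of the open steel grinding bowl on the drawer (outer diameter 116, inner 100, wall 8, 50 deep). The bowl axis lies 85 behind the drawer's front and, drawer out, 84 in front of the housing. Axes as the mill's.
- bowl_mouth (a point): Centre of the bowl's mouth, level with its rim (z 104). Axes as the mill's.
- ring_centre (a point): Centre, half-way up, of the loose steel grinding ring lying in the bowl: outer diameter 80, inner 60, 26 high, 0.35 kg.
- puck_centre (a point): Steel grinding puck, half-way up its 41 height (20.5 above its underside): body diameter 44, 26 high; on top a round lifting knob of diameter 22, 15 high (from 26 to 41 above the underside). z up along its axis. About 0.3 kg, mass varies. It stands on the worktop; grip it by the knob.
- lid_centre (a point): Steel bowl lid, half-way up its 33 height (16.5 above its underside). From below: black spigot of diameter 94, 5 high, that goes into the bowl mouth with 3 clearance all round; disc of diameter 116, 8 thick, that rests on the rim; dark round grip of diameter 32, 20 high, on the axis (top 16.5 above this point). z up. About 0.35 kg, mass varies. Seated, this point lies 11.5 above the bowl mouth.
- clamp_arm (a joint): Swing clamp on a post at the rear left of the bowl, in rad: 0 over the middle of the lid (at its stop), grows to 2.4 as it swings open to the left, clockwise seen from above. Pushed sideways with about 3 N at its outer end, for example against the upright lever; stays where it is left.
- clamp_post (a point): Point on the vertical axis of the clamp's post, at mid height of the arm (arm 14 thick, 18 wide, its middle at z 158). In the mill's axes it lies 50 behind (+x) and 75 left (+y) of the bowl axis. x points along the drawer, not along the arm. Foot and arm pass 5 above the lid's grip while the lever is up.
- lever_pivot (a point): Pivot of the red-handled cam lever at the outer end of the clamp arm, 90 from the post's axis and 16 above the arm's middle (z 174). It moves with the arm; at clamp_arm 0 it stands over the bowl axis.
- lever_end (a point): On the axis of the lever's round red grip (diameter 15), 76 along the lever from its pivot and 10 short of its end; with the lever flat the grip's axis runs level, 4 above the pivot. It moves with arm and lever.
- clamp_lever (a joint): Cam lever, in rad: 1.4 almost upright (up, start), 0 pressed flat: it folds from upright inward, towards the post, to lie along the top of the arm at z about 178. Pressing it needs 2 to 4 N at the grip; it stays where it is left. Going from 1.4 to 0 it drives the clamp foot down by 8.
- clamp_foot: Black rubber foot of diameter 25 under the outer end of the clamp arm, below the lever's pivot, spring-loaded; origin in the middle of its underside. With the lever flat it presses on the top of the lid's grip with about 9 N.
- lid: The same lid; origin at the centre of its underside.
- weigh_boat: Bystander: small white square weighing boat, 70x70x15; origin at the centre of its underside. To be left alone.
- wash_bottle: Bystander: white bottle with a red cap, 68 across, 165 high; origin at the centre of its underside. To be left alone.
- black_lid_jar: Bystander: white jar with a black lid, 82 across, 79 high; origin at the centre of its underside. To be left alone.
- vial_0: Bystander: small vial with a white cap, 22 across, 45 high; origin at the centre of its underside. To be left alone.
- vial_1: Bystander: small vial with a black cap, 22 across, 45 high; origin at the centre of its underside. To be left alone.
- timer: Bystander: small white timer, 58x64x21; origin at the centre of its underside. To be left alone.
- tweezers: Bystander: steel tweezers lying flat, 132 long, 17 wide; origin at the centre of its underside. To be left alone.
- puck: The same puck; origin at the centre of its underside.
- dome_bottle_a: Bystander: white bottle with a domed white cap, 51 across, 98 high; origin at the centre of its underside. To be left alone.
Mind the look-alikes: they are no part of the job. What is shaped like the puck but pink is not meant.

How it is judged:
By the outcome, as a careful person would: the job done as asked, in the order asked, and still so for the second after the job is handed in, with the robot touching nothing.
It also fails if it takes over 72 s, if anything falls off the work surface, if the arm or the gripper's body presses on something with over 40 N, if the wrist force passes 120 N, or if a joint passes its speed limit or range.

### The arm

A 6-joint arm with a two-finger parallel gripper is mounted at the origin on a cart in front of the work surface, level with it; the furniture and walls round the work are solid. World frame = base frame: x ahead of the robot, y to its left, z up, the work surface at z = 0. Lengths are in m, angles in rad, forces in N, time in s.
With the tool pointing down it reaches from about 0.35 to 0.925 m from the base axis. Payload 6.4 kg.
Tool frame: the origin (TCP) lies midway between the tips of the shut fingers; the grasp point (between the pads) lies 19 mm behind it; y points along the fingers, z is the direction in which the jaws open and shut, and the axes are right-handed (so a half turn about y gives the same grasp; the last joint's range is limited). The gripper opens to 85 mm and grips with 20 to 120 N. Pads are 22 mm wide; open, the fingers measure 114 mm over their backs; the gripper's body (76 mm by 85 mm) begins 54 mm behind the grasp point. The pads swing forward as they close: fully open they stand 13 mm farther back than shut.
Start: joints at [-0.174, 0.245, 1.558, -0, 1.339, -0.174], TCP at [0.65, 0, 0.231] pointing down, gripper open.
Joint ranges: [-3.13, 3.13], [-1.02, 2.26], [0.13, 2.54], [-0.95, 4.09], [0.21, 2.88], [-2.74, 2.74]. Speed limits (rad/s): [2.57, 2.57, 3.14, 3.14, 3.14, 3.14].

### API

Orientations are given as a 3x3 rotation matrix whose columns are the frame's x, y, z axes.
In Python, from bench import * gives the robot as it stands. The module is installed in compiled form; this text tells all that it offers.
- The arm moves only by the tool step_arm, never from a script. Its argument "increments" is a list that holds one entry, the list of rows, each a list of 6 numbers: the shift along the tool's x, y, z in cm, then the turn, a rotation vector about the tool's x, y, z in degrees. A call has 1 to 12 rows; each row is the pose to reach, as a shift and turn from the pose commanded when the call began, along the tool's axes at that moment; what a row does not reach only later rows make up. A row lasts 1/10 s, in which the tool goes at most 50 mm and 8.59 degrees, less where a joint would pass 70% of its speed; a pose out of reach is approached as far as the arm can. A call with a gripper value outside its range is refused whole. "hand" is the gripper's target within -1 to 1 (shut at 1, half-way at 0, fully open at -1), set as the call begins (left out, the last holds). The fingers move at their own pace and stop on an object; "grip_force" is the grip in N (left out, the last holds). Time passes only in rows, so rows that repeat a pose let the fingers close. It gives the time, the measured TCP pose, the force and the opening at its end, in the units of the state.
- get_obs(): the state, without advancing time (a new reading comes with each control period).
- camera(name): name is "scene" or "side" or "wrist"; returns a dict with "color" (480x640x3 uint8, blue, green, red), "intrinsics" (3x3 intrinsics, pixels), "R" (3x3) and "t" (3): a world point X has camera coordinates R X + t; the wrist camera has in their place "hand_eye" (4x4, takes a point from camera to tool coordinates, whose origin is the TCP and whose axes are the tool frame's). Camera axes: x right, y down, z forward; pixel columns grow to the right and rows downward; lengths in m; the calibration is good to about 2 mm. A picture is of the moment at which its call begins: read the wrist's pose just before it. There is no depth.
- close_job(): hands the job in, once; it reports no verdict.
Trained networks look in the newest picture that a camera, given by its name, has taken for a name from the list of things; names that differ only in an ending like _2 or _b are one class to them, and where a whole thing is asked for, a point or a joint stands for the part that bears it (a point fixed in the world has none). Each returns a list of dicts, best first, with "score" (0 to 1); they miss things now and then, are a little off and sometimes report something else, mostly with a low value. They report only what shows in the picture. A call takes as long as a camera call. They do not tell look-alikes from the thing itself.
- spot_in(camera, name): "bbox" ([left, top, right, bottom] in pixels, round what is visible of it).
The state is a dict: "clock": time; "q": joint angles; "joint_velocities": joint speeds; "tau": joint torques, N m; "position": TCP position; "orientation": TCP orientation; "force": force on the tool from outside, world axes, zero at the start; "wrist_torque": the same for the moment, N m; "opening": opening from 0.0 (shut) to 1.0 (fully open).
Only numpy, scipy, OpenCV 4.12 (cv2) and the standard library are available. Lean on these libraries where they do the work, as an engineer would, in place of code of your own. Each camera call takes 0.05 s, during which the arm holds its last target.

## Working session

There is one attempt and no reset: what is moved stays moved. The work goes in short steps, Python scripts to look and compute and a tool call to move; the robot and the scene stay as the last step left them, time stands still between calls to the robot, and variables do not carry over. Pictures are saved under pics/ and viewed, and the job is handed in when it is done.

Besides the shell and the picture viewer there is one more tool, called after "Call:" by a JSON object that holds its "op" and its "data". step_arm: Moves the arm, as the interface text tells. Its arguments: {"type":"object","properties":{"increments":{"type":"array","items":{"type":"array","items":{"type":"array","items":{"type":"number"}}}},"hand":{"type":"number"},"grip_force":{"type":"number"}},"required":["increments"]}

```bash
mkdir -p pics && cat > h.py <<'E'
from bench import *
import numpy as np, cv2
def cams(n):
    o=get_obs(); c=camera(n)
    if n=="wrist":
        T=np.array(c["hand_eye"]); Rt=np.array(o["orientation"]); p=np.array(o["position"])
        Rcw=Rt@T[:3,:3]; tc=Rt@T[:3,3]+p
        R=Rcw.T; t=-R@tc
    else: R=np.array(c["R"]); t=np.array(c["t"])
    return c["color"],np.array(c["intrinsics"]),R,t
def ray(K,R,t,uv):
    d=np.linalg.inv(K)@np.array([uv[0],uv[1],1.]); d=R.T@d; return -R.T@t, d/np.linalg.norm(d)
def atz(K,R,t,uv,z):
    o,d=ray(K,R,t,uv); return o+d*(z-o[2])/d[2]
def tri(rs):
    A=np.zeros((3,3));b=np.zeros(3)
    for o,d in rs:
        P=np.eye(3)-np.outer(d,d);A+=P;b+=P@o
    X=np.linalg.solve(A,b); return X,[np.linalg.norm((np.eye(3)-np.outer(d,d))@(X-o)) for o,d in rs]
def proj(K,R,t,X):
    c=K@(R@np.array(X)+t); return c[:2]/c[2]
E
python3 - <<'E'
from h import *
np.set_printoptions(precision=4,suppress=True)
o=get_obs();print(o["clock"],o["position"],o["orientation"])
for n in ["scene","side","wrist"]:
    im,K,R,t=cams(n);cv2.imwrite(f"pics/{n}0.png",im);np.savez(f"{n}0.npz",im=im,K=K,R=R,t=t)
    print(n,K[0,0],-R.T@t, R[2])
    for k in ["puck_centre","lid_centre","drawer_handle","bowl_mouth","ring_centre","clamp_arm","clamp_lever","mill","lever_end","clamp_foot"]:
        try: r=spot_in(n,k); print(k,[(np.round(x["bbox"]).astype(int).tolist(),round(x["score"],2)) for x in r[:3]])
        except Exception as e: print(k,e)
print(get_obs()["clock"])
E
```

```text
0.0 [0.6494 0.0001 0.2302] [[ 0.     -0.0019  1.    ]
 [-1.      0.0004  0.    ]
 [-0.0004 -1.     -0.0019]]
scene 455.18688025577956 [-0.1857 -0.6752  0.7528] [ 0.6215  0.5479 -0.5599]
puck_centre [([340, 292, 360, 318], 0.77), ([381, 296, 400, 321], 0.67)]
lid_centre [([199, 240, 243, 265], 0.61), ([264, 158, 360, 282], 0.36)]
drawer_handle [([266, 157, 364, 286], 0.71), ([401, 339, 415, 355], 0.44)]
bowl_mouth [([263, 157, 360, 284], 0.58)]
ring_centre [([308, 236, 333, 242], 0.63)]
clamp_arm [([294, 154, 327, 203], 0.76)]
clamp_lever [([297, 153, 304, 186], 0.55), ([265, 157, 359, 280], 0.54)]
mill [([263, 154, 427, 283], 0.57), ([381, 294, 399, 320], 0.2)]
lever_end [([298, 154, 304, 184], 0.48)]
clamp_foot []
side 570.194852629695 [-0.2253  0.9328  1.1719] [ 0.4591 -0.6048 -0.6507]
puck_centre [([437, 218, 447, 230], 0.62), ([346, 234, 363, 250], 0.45), ([345, 210, 356, 229], 0.44)]
lid_centre [([268, 316, 311, 354], 0.6), ([281, 347, 312, 411], 0.54)]
drawer_handle [([241, 209, 339, 291], 0.62), ([282, 348, 312, 410], 0.48)]
bowl_mouth [([237, 207, 341, 292], 0.71)]
ring_centre []
clamp_arm [([237, 207, 270, 247], 0.71), ([237, 206, 341, 290], 0.37)]
clamp_lever [([241, 209, 247, 236], 0.64)]
mill [([212, 159, 340, 292], 0.68)]
lever_end [([237, 206, 244, 238], 0.48)]
clamp_foot []
wrist 372.564152317587 [0.6499 0.0781 0.3739] [ 0.0003 -0.3037 -0.9528]
puck_centre [([211, 403, 249, 451], 0.74)]
lid_centre [([0, 0, 91, 27], 0.95), ([0, 1, 357, 382], 0.39)]
drawer_handle [([0, 0, 357, 382], 0.69)]
bowl_mouth [([1, 0, 355, 382], 0.65)]
ring_centre [([178, 196, 276, 290], 0.96), ([210, 402, 252, 450], 0.25)]
clamp_arm [([246, 2, 333, 220], 0.96), ([1, 0, 95, 27], 0.63)]
clamp_lever [([246, 2, 302, 35], 0.94), ([0, 0, 357, 379], 0.68), ([0, 0, 640, 480], 0.16)]
mill [([0, 0, 640, 480], 0.56)]
lever_end [([244, 0, 303, 34], 0.8), ([0, 0, 356, 380], 0.64)]
clamp_foot []
1.65
```

View images.

View pics/scene0.png

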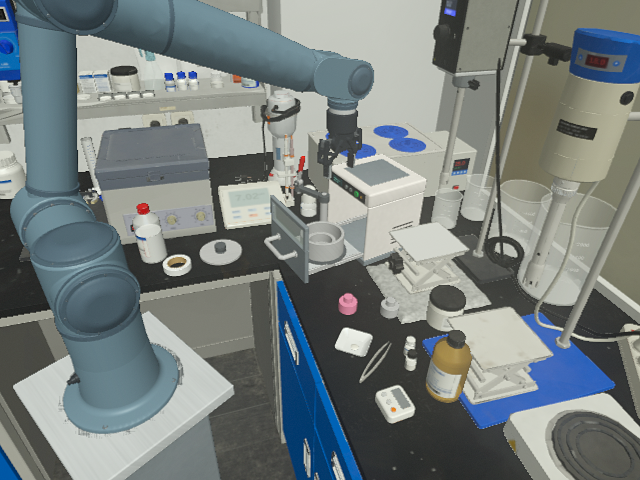

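View pics/side0.png

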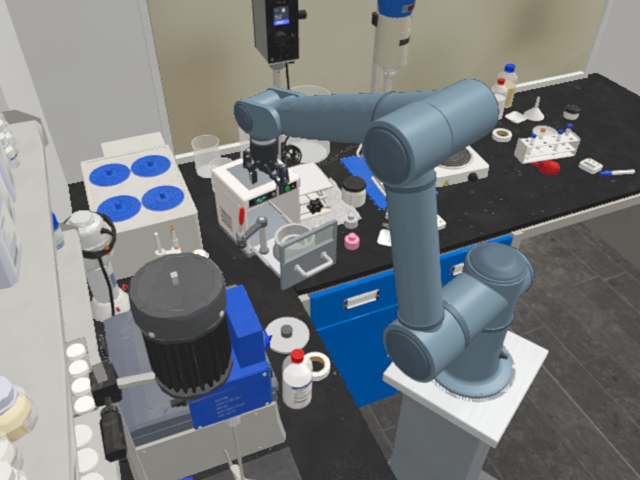

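View pics/wrist0.png

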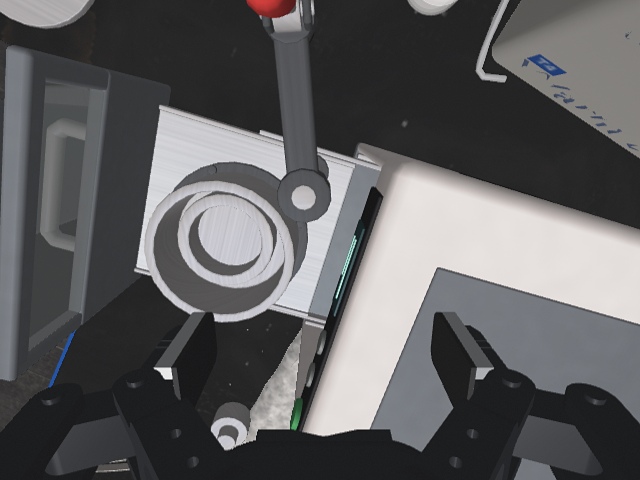

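```bash
python3 - <<'E'
import numpy as np, cv2
from h import ray,atz,tri,proj
np.set_printoptions(precision=4,suppress=True)
D={n:np.load(n+"0.npz") for n in ["scene","side","wrist"]}
def A(n,uv,z): d=D[n]; return atz(d["K"],d["R"],d["t"],uv,z)
def r(n,uv): d=D[n]; return ray(d["K"],d["R"],d["t"],uv)
print("puck scene",A("scene",(390.5,308),.0205),"wrist",A("wrist",(230,427),.0205), "side",A("side",(350,220),.02))
print(tri([r("scene",(390.5,308)),r("wrist",(230,427))]))
print("bowl rim wrist",A("wrist",(219.5,251),.104))
print("post wrist",A("wrist",(303,196),.165))
print("lid scene",A("scene",(221,250),.013),"side",A("side",(288,335),.013))
print(tri([r("scene",(221,247)),r("side",(287,330))]))
print("pink",A("scene",(348,305),.02),A("side",(352,241),.02))
S=D["scene"]["im"];W=D["wrist"]["im"];Z=D["side"]["im"]
def crop(im,x,y,w,h,s): return cv2.resize(im[y:y+h,x:x+w],(w*s,h*s),interpolation=cv2.INTER_CUBIC)
a=crop(S,320,270,100,70,4); b=crop(S,180,130,190,140,4)[:, :760]
cv2.imwrite("pics/c1.png",a);cv2.imwrite("pics/c2.png",b)
cv2.imwrite("pics/c3.png",crop(Z,200,160,170,130,4))
E
```

```text
puck scene [ 0.5335 -0.2729  0.0205] wrist [ 0.5399 -0.2617  0.0205] side [ 0.5364 -0.2598  0.02  ]
(array([ 0.5386, -0.269 ,  0.0141]), [np.float64(0.0011488329013357823), np.float64(0.0011488329013356593)])
bowl rim wrist [ 0.5705 -0.0138  0.104 ]
post wrist [0.6384 0.0399 0.165 ]
lid scene [0.4101 0.2129 0.013 ] side [0.4004 0.2178 0.013 ]
(array([0.4093, 0.212 , 0.0228]), [np.float64(0.0014905848998160226), np.float64(0.0014905848998160469)])
pink [ 0.4726 -0.1929  0.02  ] [ 0.4738 -0.18    0.02  ]
```

View pics/c1.png

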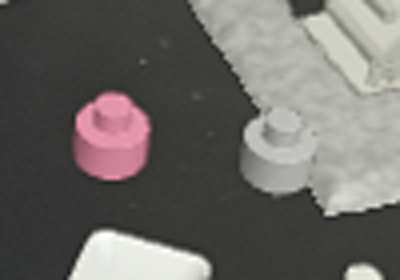

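View pics/c2.png

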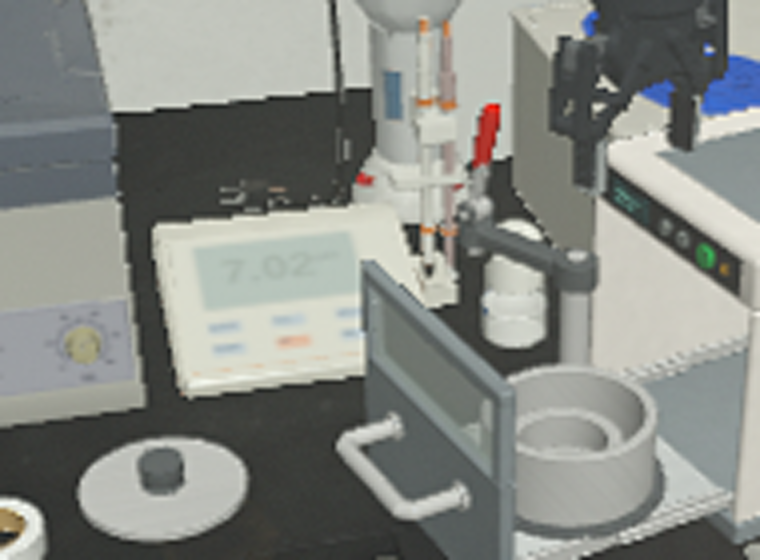

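View pics/c3.png

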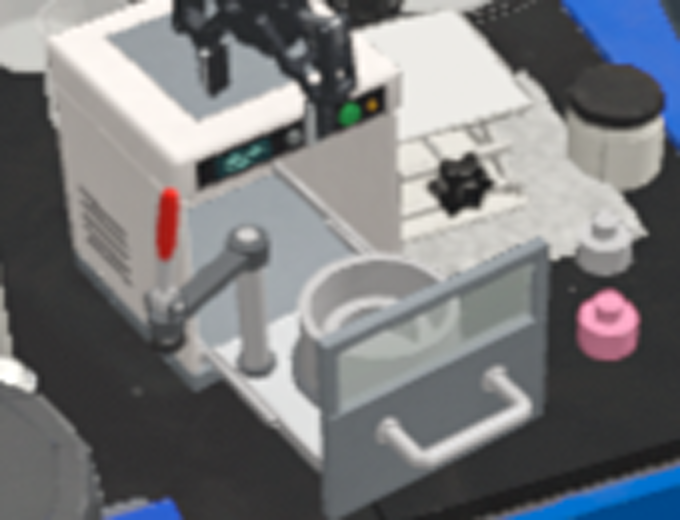

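```bash
python3 - <<'E'
import numpy as np, cv2
from h import ray,atz,tri,proj
np.set_printoptions(precision=4,suppress=True)
D={n:np.load(n+"0.npz") for n in ["scene","side","wrist"]}
def A(n,uv,z): d=D[n]; return atz(d["K"],d["R"],d["t"],uv,z)
print("jar lid",A("scene",(446,298),.075),A("side",(354,184),.079))
print("boat",A("scene",(353,342),.01))
d=D["wrist"]; print("tcp px",proj(d["K"],d["R"],d["t"],[.6494,0,.2302]))
W=d["im"]
c=cv2.resize(W[140:340,130:370],None,fx=3,fy=3,interpolation=cv2.INTER_CUBIC)
cv2.imwrite("pics/c4.png",c)
# overlay circle hypothesis
E
```

```text
jar lid [ 0.5944 -0.3752  0.075 ] [ 0.5932 -0.3603  0.079 ]
boat [ 0.396  -0.2702  0.01  ]
tcp px [322.0516 315.1604]
```

View pics/c4.png

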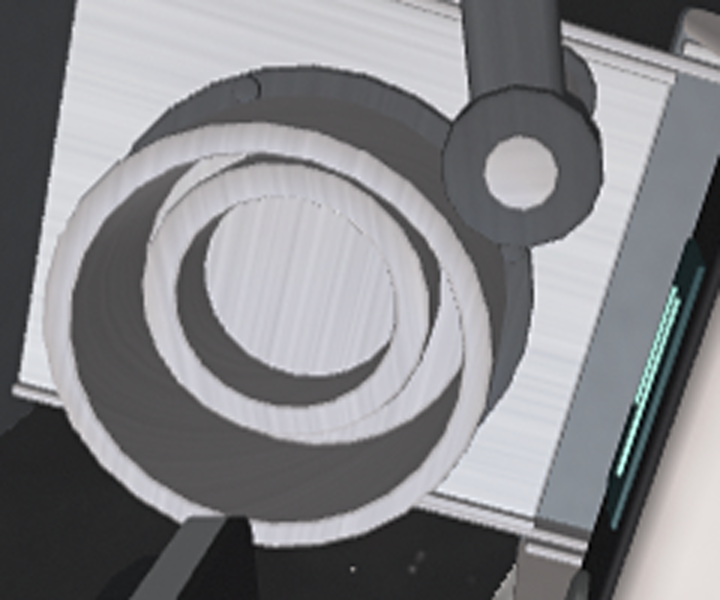

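Call:
{"op": "step_arm", "data": {"increments": [[[4,0,-2,0,0,0],[8,0,-5,0,0,0],[12,0,-8,0,0,0],[15,0,-11,0,0,0],[15,0,-11,0,0,0],[15,0,-11,0,0,0]]], "hand": -0.2}}

```text
clock: 2.25
position: [0.5398, -0.1506, 0.2316]
orientation: [[-0.002, 0.001, 1.0], [-1.0, 0.0, -0.002], [-0.0, -1.0, 0.001]]
force: [0.3, 1.4, -0.4]
opening: 0.597
```

```bash
python3 - <<'E'
from h import *
np.set_printoptions(precision=4,suppress=True)
im,K,R,t=cams("wrist");cv2.imwrite("pics/wrist1.png",im);np.savez("wrist1.npz",im=im,K=K,R=R,t=t)
r=spot_in("wrist","puck");print(r)
d=np.load("wrist0.npz")
print([proj(K,R,t,[.538,-.265,z]) for z in (.026,.041)])
b=r[0]["bbox"]; print(atz(K,R,t,((b[0]+b[2])/2,(b[1]+b[3])/2),.026))
E
```

```text
[{'bbox': [301.0, 286.7, 345.5, 336.3], 'score': 0.87}, {'bbox': [242.6, 219.0, 288.6, 264.6], 'score': 0.8}]
[array([321.6511, 317.9454]), array([321.5953, 325.2806])]
[ 0.5397 -0.2575  0.026 ]
```

View pics/wrist1.png

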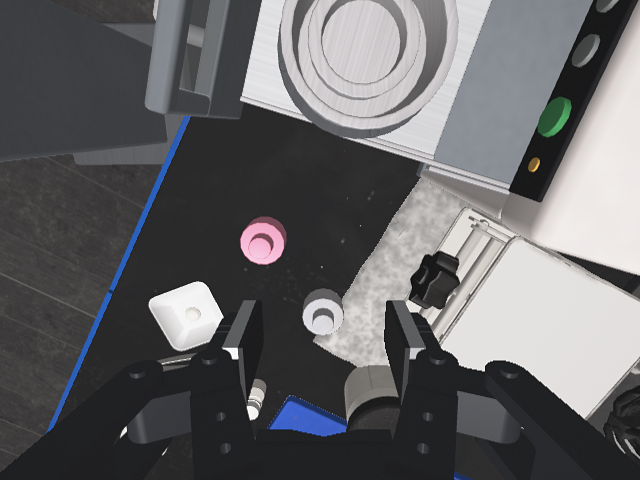

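```bash
python3 - <<'E'
import numpy as np, cv2
a=np.load("wrist0.npz")["im"][395:455,190:270];b=np.load("wrist1.npz")["im"][280:340,283:363]
c=np.vstack([cv2.resize(x,None,fx=5,fy=5,interpolation=cv2.INTER_CUBIC) for x in (a,b)])
cv2.imwrite("pics/c5.png",c)
E
```

```text
(no output)
```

View pics/c5.png

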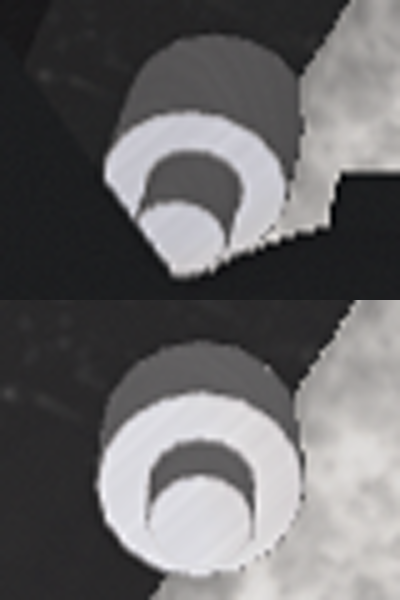

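```bash
python3 - <<'E'
import numpy as np
from h import ray,atz,tri,proj
np.set_printoptions(precision=4,suppress=True)
D={n:np.load(n+".npz") for n in ["scene0","side0","wrist0","wrist1"]}
def r(n,uv): d=D[n]; return ray(d["K"],d["R"],d["t"],uv)
def A(n,uv,z): d=D[n]; return atz(d["K"],d["R"],d["t"],uv,z)
print(A("wrist1",(323,325),.041),A("wrist1",(323.1,316.5),.026),A("wrist0",(226.2,442.4),.041))
print(tri([r("wrist1",(323,325)),r("wrist0",(226.2,442.4))]))
print("scene knob top", tri([r("wrist1",(323,325)),r("scene0",(320+283/4,270+116/4))]))
print(A("scene0",(320+283/4,270+116/4),.041))
E
```

```text
[ 0.5394 -0.2647  0.041 ] [ 0.5395 -0.2633  0.026 ] [ 0.5404 -0.2637  0.041 ]
(array([ 0.5395, -0.2662,  0.0385]), [np.float64(7.147066639846468e-05), np.float64(7.147066639845185e-05)])
scene knob top (array([ 0.5399, -0.2658,  0.04  ]), [np.float64(0.0006972609323738516), np.float64(0.0006972609323737652)])
[ 0.5396 -0.2667  0.041 ]
```

Call:
{"op": "step_arm", "data": {"increments": [[[4,3,0,0,0,0],[8,7,0,0,0,0],[11.4,11,0,0,0,0],[11.4,15,0,0,0,0],[11.4,18,0,0,0,0],[11.4,19.5,0,0,0,0],[11.4,20.2,0,0,0,0],[11.4,20.2,0,0,0,0]]], "hand": -0.2}}

```text
clock: 3.15
position: [0.5408, -0.2634, 0.0294]
orientation: [[0.001, 0.0, 1.0], [-1.0, -0.0, 0.001], [0.0, -1.0, 0.0]]
force: [0.4, -0.8, 0.5]
opening: 0.601
```

```bash
python3 - <<'E'
from h import *
im,K,R,t=cams("wrist");cv2.imwrite("pics/wrist2.png",im)
E
```

```text
(no output)
```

View pics/wrist2.png

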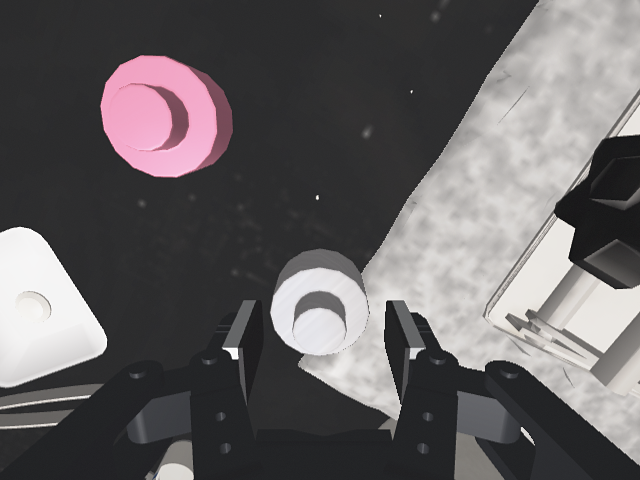

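Call:
{"op": "step_arm", "data": {"increments": [[[11.4,0,0,0,0,0]]], "hand": 2}}

```text
out of range
```

Call:
{"op": "step_arm", "data": {"increments": [[[0,0,0,0,0,0],[0,0,0,0,0,0],[0,0,0,0,0,0],[0,0,0,0,0,0],[0,0,0,0,0,0],[0,0,0,0,0,0]]], "hand": 1, "grip_force": 50}}

```text
clock: 3.8
position: [0.5405, -0.2647, 0.0312]
orientation: [[0.0, 0.001, 1.0], [-1.0, -0.001, 0.0], [0.001, -1.0, 0.001]]
force: [-4.5, 0.6, 5.7]
opening: 0.225
```

Call:
{"op": "step_arm", "data": {"increments": [[[0,-1,0,0,0,0],[0,-4,0,0,0,0],[0,-8,0,0,0,0],[0,-12,0,0,0,0],[0,-15,0,0,0,0],[0,-15,0,0,0,0]]]}}

```text
clock: 4.4
position: [0.5426, -0.2657, 0.1854]
orientation: [[0.0, 0.009, 1.0], [-1.0, -0.006, 0.0], [0.006, -1.0, 0.009]]
force: [0.4, 0.1, -2.9]
opening: 0.224
```

```bash
python3 - <<'E'
from h import *
im,K,R,t=cams("wrist");cv2.imwrite("pics/wrist3.png",im)
np.savez("wrist3.npz",im=im,K=K,R=R,t=t)
print(get_obs()["force"],get_obs()["opening"])
w=np.load("wrist1.npz")["im"]
cv2.imwrite("pics/c6.png",cv2.resize(w[0:170,240:480],None,fx=3,fy=3,interpolation=cv2.INTER_CUBIC))
E
```

```text
[-0.7375231   1.17413027 -4.04895283] 0.22049357091643842
```

View pics/wrist3.png

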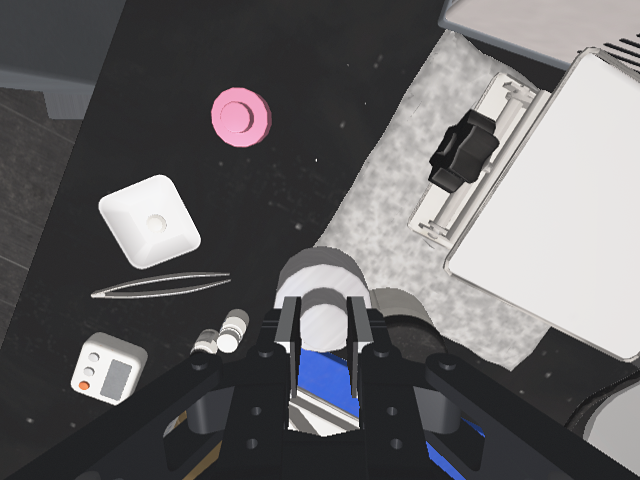

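View pics/c6.png

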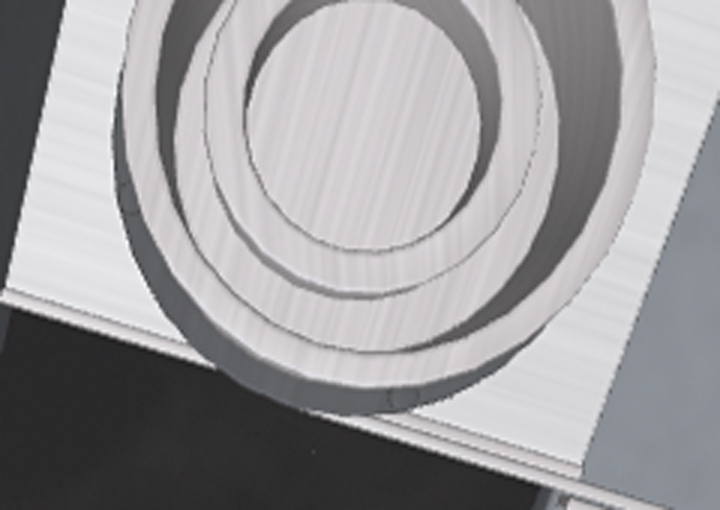

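```bash
python3 - <<'E'
import numpy as np
from scipy.optimize import least_squares
from h import ray,atz,tri,proj
np.set_printoptions(precision=4,suppress=True)
D={n:np.load(n+".npz") for n in ["wrist0","wrist1"]}
def fit(z,r,sets):
    for nm in list(sets)+["all"]:
        P=[]
        for n in sets:
            if nm not in (n,"all"): continue
            off={"wrist0":(130,140),"wrist1":(240,0)}[n]
            for u,v in sets[n]:
                d=D[n];P.append(atz(d["K"],d["R"],d["t"],(u/3+off[0]-.33,v/3+off[1]-.33),z)[:2])
        P=np.array(P)
        s=least_squares(lambda p:np.hypot(P[:,0]-p[0],P[:,1]-p[1])-p[2],[.57,-.01,r],loss="soft_l1",f_scale=.001)
        print(nm,s.x*1000,np.round(s.fun*1000,1))
print("bowl outer");fit(.104,.058,{"wrist0":[(44,280),(75,200),(130,150),(190,128),(255,122),(330,135),(400,175),(460,245),(490,320),(493,350),(480,410),(390,515),(340,537),(290,547)],
"wrist1":[(122,120),(135,195),(170,270),(220,335),(275,370),(340,387),(410,383),(480,360),(550,315),(610,235),(645,150),(655,80)]})
print("ring outer");fit(.080,.040,{"wrist0":[(145,280),(180,195),(260,163),(410,240),(440,300),(385,420),(320,443),(200,375)],"wrist1":[(205,130),(360,296),(541,100),(240,230),(480,250)]})
print("ring inner");fit(.080,.030,{"wrist0":[(177,280),(270,190),(397,300),(300,408)],"wrist1":[(244,120),(370,252),(500,110)]})
for z in (.1,.108): print(z); fit(z,.058,{"wrist0":[(44,280),(75,200),(130,150),(190,128),(255,122),(330,135),(400,175),(460,245),(490,320),(493,350),(480,410),(390,515),(340,537),(290,547)],
"wrist1":[(122,120),(135,195),(170,270),(220,335),(275,370),(340,387),(410,383),(480,360),(550,315),(610,235),(645,150),(655,80)]})
E
```

```text
bowl outer
wrist0 [569.338  -16.8769  57.3355] [-0.4  0.4  0.4 -0.2 -0.4  0.1 -0.2 -0.3  0.6  0.7 -0.2 -0.8 -0.3  0.7]
wrist1 [568.8171 -17.8448  57.1644] [-0.4 -0.3 -0.3  1.   1.   0.5 -0.4 -0.8 -0.3 -0.5  0.3  0.7]
all [568.9998 -17.1381  57.4967] [-0.8  0.2  0.3 -0.2 -0.3  0.3  0.1 -0.1  0.8  0.9 -0.1 -1.1 -0.6  0.3
 -0.5 -0.2 -0.1  1.3  1.4  0.9 -0.1 -0.6 -0.2 -0.7 -0.1  0.1]
ring outer
wrist0 [570.4533 -14.3078  40.5216] [ 0.   1.4 -0.  -2.1  0.2  0.5  0.4 -6.5]
wrist1 [568.5173 -14.3956  39.532 ] [-0.  -0.1 -0.   0.1  0.1]
all [569.3601 -14.1487  40.073 ] [-0.6  1.   0.2 -0.8  1.8  1.7  1.2 -6.9  0.3 -0.4 -1.4  0.4 -0.8]
ring inner
wrist0 [569.0167 -12.8488  30.8495] [-0.6  0.7 -0.5  0.5]
wrist1 [568.3609 -13.7123  30.0607] [-0.  0.  0.]
all [568.7076 -13.0196  30.6129] [-0.6  1.   0.   0.6 -0.2  0.1 -0.9]
0.1
wrist0 [568.1434 -18.2849  58.185 ] [-0.4  0.4  0.4 -0.2 -0.4  0.1 -0.2 -0.3  0.6  0.7 -0.2 -0.9 -0.3  0.7]
wrist1 [569.2482 -17.0357  58.0101] [-0.4 -0.3 -0.3  1.   1.1  0.5 -0.5 -0.8 -0.3 -0.5  0.3  0.7]
all [568.829  -17.7458  57.7613] [ 0.6  1.   0.7 -0.2 -0.5 -0.3 -0.6 -0.8  0.2  0.5 -0.3 -0.3  0.5  1.7
 -0.6 -0.6 -0.8  0.4  0.5 -0.  -0.8 -1.  -0.3 -0.2  0.8  1.5]
0.108
wrist0 [570.5327 -15.4688  56.486 ] [-0.3  0.4  0.4 -0.2 -0.4  0.1 -0.2 -0.3  0.5  0.7 -0.2 -0.8 -0.2  0.7]
wrist1 [568.3861 -18.6538  56.3187] [-0.4 -0.3 -0.3  1.   1.   0.5 -0.4 -0.8 -0.3 -0.5  0.3  0.7]
all [569.1232 -16.5364  57.2603] [-2.1 -0.7 -0.1 -0.3 -0.   0.8  0.8  0.7  1.3  1.3  0.  -1.8 -1.6 -1.1
 -0.5  0.1  0.6  2.2  2.3  1.7  0.6 -0.1 -0.1 -1.1 -1.1 -1.1]
```

```bash
python3 - <<'E'
from h import *
o=get_obs();print(o["position"],o["force"],o["opening"])
E
```

```text
[ 0.54102898 -0.26464883  0.1816909 ] [-0.7375231   1.17413027 -4.04895283] 0.22049357091643842
```

Call:
{"op": "step_arm", "data": {"increments": [[[-2,0,0.3,0,0,0],[-6,0,0.8,0,0,0],[-10,0,1.5,0,0,0],[-14,0,2,0,0,0],[-18,0,2.6,0,0,0],[-22,0,2.8,0,0,0],[-24,0,2.8,0,0,0],[-25,0,2.8,0,0,0],[-25,0,2.8,0,0,0],[-25,0,2.8,0,0,0]]]}}

```text
clock: 5.45
position: [0.5675, -0.0147, 0.1782]
orientation: [[-0.001, -0.002, 1.0], [-1.0, -0.0, -0.001], [0.0, -1.0, -0.002]]
force: [0.3, -0.1, -2.7]
opening: 0.218
```

```bash
python3 - <<'E'
from h import *
im,K,R,t=cams("wrist");cv2.imwrite("pics/wrist4.png",im)
np.savez("wrist4.npz",im=im,K=K,R=R,t=t)
o=get_obs();print(o["position"],o["force"],o["opening"],o["clock"])
E
```

```text
[ 0.56772731 -0.01505385  0.1785557 ] [-0.10840716  0.38016169 -2.65771279] 0.2225529270711483 5.5
```

View pics/wrist4.png

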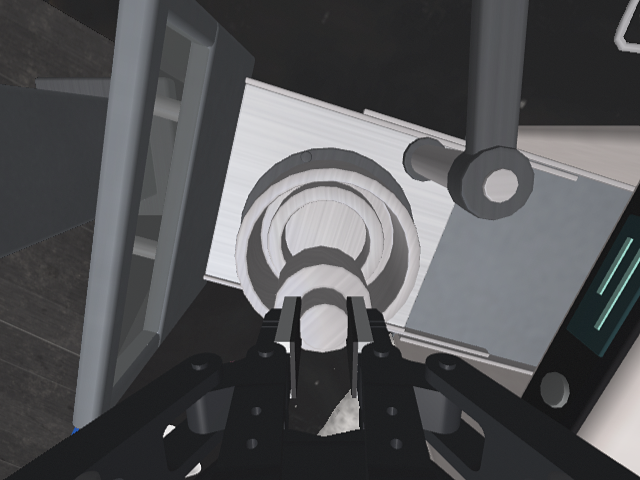

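```bash
python3 - <<'E'
import numpy as np,cv2
from h import ray,atz,tri,proj
d=np.load("wrist4.npz");K,R,t,im=d["K"],d["R"],d["t"],d["im"].copy()
def circ(c,r,z,col):
    P=np.array([proj(K,R,t,[c[0]+r*np.cos(a),c[1]+r*np.sin(a),z]) for a in np.linspace(0,6.3,90)])
    cv2.polylines(im,[np.round(P*8).astype(np.int32)],True,col,1,cv2.LINE_AA,3)
circ((.569,-.0173),.058,.104,(0,0,255));circ((.569,-.0173),.050,.104,(0,255,255))
circ((.569,-.0143),.040,.080,(0,255,0));circ((.569,-.0143),.030,.080,(255,255,0))
cv2.imwrite("pics/c7.png",cv2.resize(im[130:360,200:450],None,fx=3,fy=3,interpolation=cv2.INTER_CUBIC)[:600])
E
```

```text
(no output)
```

View pics/c7.png

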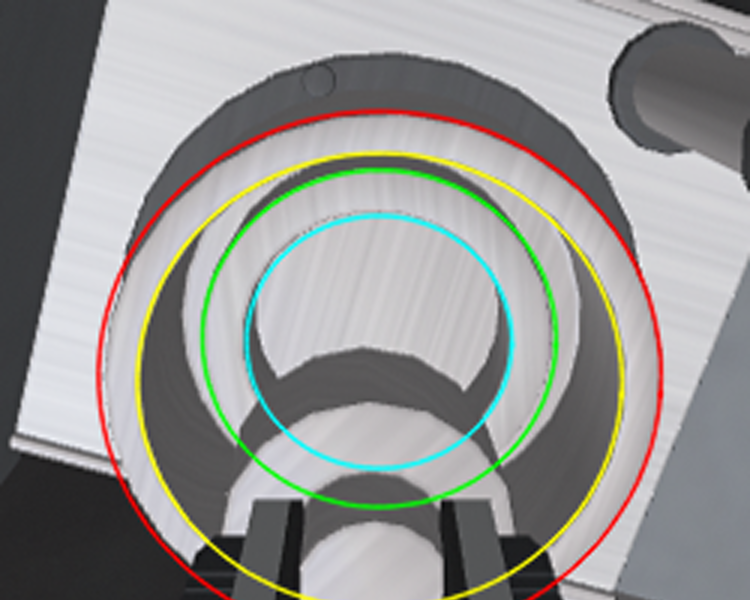

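Call:
{"op": "step_arm", "data": {"increments": [[[0,2,0.13,0,0,0],[-0.1,5,0.13,0,0,0],[-0.1,7.5,0.13,0,0,0],[-0.1,8.6,0.13,0,0,0],[-0.1,9.0,0.13,0,0,0],[-0.1,9.0,0.13,0,0,0]]]}}

```text
clock: 6.1
position: [0.5697, -0.0136, 0.0896]
orientation: [[-0.001, 0.0, 1.0], [-1.0, -0.0, -0.001], [0.0, -1.0, 0.0]]
force: [1.1, -0.0, -3.1]
opening: 0.223
```

Call:
{"op": "step_arm", "data": {"increments": [[[0,0.15,0,0,0,0],[0,0.25,0,0,0,0],[0,0.3,0,0,0,0],[0,0.3,0,0,0,0]]]}}

```text
clock: 6.5
position: [0.5695, -0.013, 0.0867]
orientation: [[0.0, 0.001, 1.0], [-1.0, -0.0, 0.0], [0.0, -1.0, 0.001]]
force: [-0.3, -0.1, -3.4]
opening: 0.223
```

Call:
{"op": "step_arm", "data": {"increments": [[[0,0.1,0,0,0,0],[0,0.15,0,0,0,0],[0,0.15,0,0,0,0]]]}}

```text
clock: 6.8
position: [0.5696, -0.013, 0.0854]
orientation: [[0.0, 0.0, 1.0], [-1.0, -0.0, 0.0], [0.0, -1.0, 0.0]]
force: [-1.9, 0.8, 0.5]
opening: 0.224
```

Call:
{"op": "step_arm", "data": {"increments": [[[0,0.1,0,0,0,0],[0,0.1,0,0,0,0],[0,0.1,0,0,0,0]]]}}

```text
clock: 7.1
position: [0.5697, -0.0131, 0.0853]
orientation: [[0.0, 0.0, 1.0], [-1.0, -0.0, 0.0], [0.0, -1.0, 0.0]]
force: [-5.7, 0.4, 6.9]
opening: 0.223
```

Call:
{"op": "step_arm", "data": {"increments": [[[0,0,0,0,0,0],[0,0,0,0,0,0],[0,-0.3,0,0,0,0],[0,-0.6,0,0,0,0],[0,-2,0,0,0,0],[0,-5,0,0,0,0],[0,-9,0,0,0,0],[0,-12,0,0,0,0],[0,-15,0,0,0,0],[0,-15,0,0,0,0]]], "hand": 0.1}}

```text
clock: 8.1
position: [0.5722, -0.0136, 0.2407]
orientation: [[0.0, 0.011, 1.0], [-1.0, -0.002, 0.0], [0.002, -1.0, 0.011]]
force: [0.5, 0.2, 0.4]
opening: 0.451
```

```bash
python3 - <<'E'
from h import *
im,K,R,t=cams("wrist");cv2.imwrite("pics/wrist5.png",im)
np.savez("wrist5.npz",im=im,K=K,R=R,t=t)
o=get_obs();print(o["position"],o["force"],o["opening"],o["clock"])
E
```

```text
[ 0.57093909 -0.01331427  0.23776782] [0.08270209 0.47550798 0.3500907 ] 0.4472247190808436 8.15
```

View pics/wrist5.png

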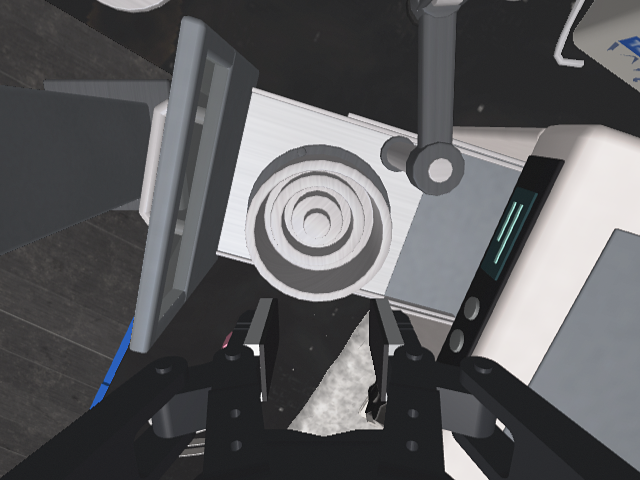

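```bash
python3 - <<'E'
import numpy as np
from h import ray,atz,tri,proj
np.set_printoptions(precision=4,suppress=True)
D={n:np.load(n+"0.npz") for n in ["scene","side","wrist"]}
def A(n,uv,z): d=D[n]; return atz(d["K"],d["R"],d["t"],uv,z)
def r(n,uv): d=D[n]; return ray(d["K"],d["R"],d["t"],uv)
print("bottle cap",tri([r("scene",(143,208)),r("side",(297,355))]))
print("tape",A("scene",(177,264),.01))
print("pHmeter corner",A("scene",(222,227),.0),A("scene",(215,190),.05))
print("centrifuge/box lower-right",A("scene",(213,232),.0))
print("lever base",A("wrist",(290,15),.165), "red tip scene/side",tri([r("scene",(303,156)),r("side",(242,208))]))
E
```

```text
bottle cap (array([0.2729, 0.3363, 0.1548]), [np.float64(0.00021177853765161656), np.float64(0.00021177853765147166)])
tape [0.2913 0.2489 0.01  ]
pHmeter corner [0.498  0.3238 0.    ] [0.5763 0.4534 0.05  ]
centrifuge/box lower-right [0.4619 0.3207 0.    ]
lever base [0.6334 0.1297 0.165 ] red tip scene/side (array([0.6344, 0.1131, 0.2546]), [np.float64(0.0017560246314494992), np.float64(0.0017560246314495792)])
```

Call:
{"op": "step_arm", "data": {"increments": [[[-4,0,-2.5,0,0,0],[-8,0,-5.5,0,0,0],[-12,0,-9,0,0,0],[-16,0,-12,0,0,0],[-20,0,-15,0,0,0],[-24,0,-16,0,0,0],[-27,0,-16,0,0,0],[-27,0,-16,0,0,0],[-27,0,-16,0,0,0]]], "hand": -0.2}}

```text
clock: 9.05
position: [0.4086, 0.257, 0.2329]
orientation: [[0.001, -0.002, 1.0], [-1.0, -0.001, 0.001], [0.001, -1.0, -0.002]]
force: [-0.6, -0.2, -0.2]
opening: 0.597
```

```bash
python3 - <<'E'
from h import *
im,K,R,t=cams("wrist");cv2.imwrite("pics/wrist6.png",im)
np.savez("wrist6.npz",im=im,K=K,R=R,t=t)
r=spot_in("wrist","lid");print(r)
o=get_obs();print(o["position"],o["force"],o["opening"],o["clock"])
E
```

```text
[{'bbox': [267.8, 186.6, 380.6, 298.1], 'score': 0.68}]
[0.40916982 0.25615257 0.233166  ] [ 0.72552277 -0.03166768  0.04749772] 0.5977509334711608 9.15
```

View pics/wrist6.png

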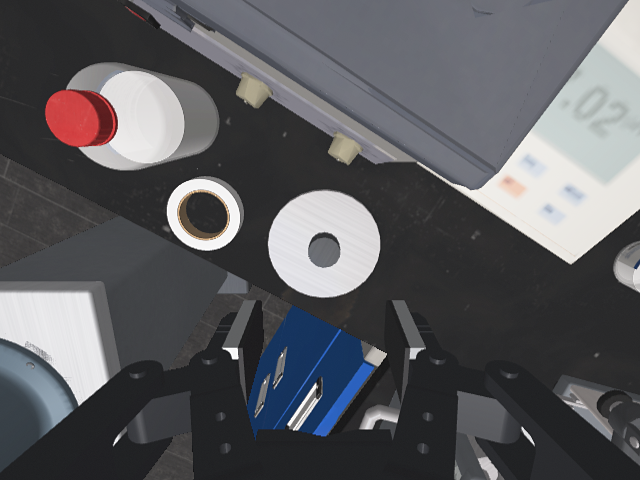

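```bash
python3 - <<'E'
import numpy as np,cv2
from h import ray,atz,tri,proj
from scipy.optimize import least_squares
np.set_printoptions(precision=4,suppress=True)
d=np.load("wrist6.npz");K,R,t,im=d["K"],d["R"],d["t"],d["im"]
cr=im[180:310,255:395]
g=cv2.cvtColor(im,cv2.COLOR_BGR2GRAY)
m=np.zeros_like(g);m[180:310,255:395]=(g[180:310,255:395]>110)
cs,_=cv2.findContours(m,cv2.RETR_CCOMP,cv2.CHAIN_APPROX_NONE)
cs=sorted(cs,key=len)[::-1][:3]
for c in cs:
    e=cv2.fitEllipse(c);print(len(c),e)
    for z in (.013,.033): 
        P=np.array([atz(K,R,t,p[0],z)[:2] for p in c])
        s=least_squares(lambda p:np.hypot(P[:,0]-p[0],P[:,1]-p[1])-p[2],[.41,.21,.05],loss="soft_l1",f_scale=.001);print(z,s.x,np.abs(s.fun).max())
cv2.imwrite("pics/c8.png",cv2.resize(cr,None,fx=4,fy=4,interpolation=cv2.INTER_CUBIC))
S=np.load("scene0.npz")
print(atz(S["K"],S["R"],S["t"],(180+160/4,130+456/4),.033))
E
```

```text
310 ((323.69378662109375, 243.47726440429688), (106.76087188720703, 111.39495086669922), 90.84551239013672)
0.013 [0.4086 0.217  0.0571] 0.0007972956161317601
0.033 [0.4086 0.2235 0.054 ] 0.000753071874757795
98 ((323.88702392578125, 249.4869842529297), (32.80802536010742, 35.825927734375), 179.35403442382812)
0.013 [0.4088 0.2129 0.0181] 0.0018818170193106894
0.033 [0.4088 0.2196 0.0171] 0.0017801682721694766
21 ((325.2322998046875, 260.6712951660156), (1.4966070652008057, 11.131834983825684), 32.6088752746582)
0.013 [-26.5117  16.4698  31.4558] 0.0008697645742046234
0.033 [-18.6637  11.7314  22.2843] 0.0008221172794371512
[0.4099 0.2139 0.033 ]
```

View pics/c8.png

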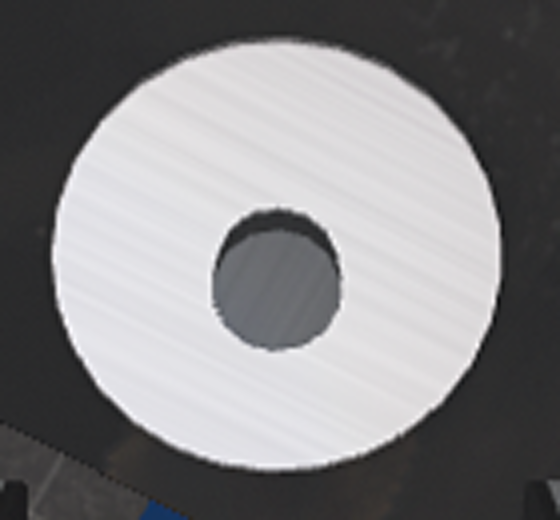

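```bash
python3 - <<'E'
import numpy as np
from h import ray,atz,tri,proj
np.set_printoptions(precision=4,suppress=True)
d=np.load("wrist6.npz");K,R,t=d["K"],d["R"],d["t"]
S=np.load("scene0.npz")
print(atz(K,R,t,(324.2,252.5),.033))
print(tri([ray(K,R,t,(324.2,252.5)),ray(S["K"],S["R"],S["t"],(180+160/4,130+456/4))]))
E
```

```text
[0.4091 0.2168 0.033 ]
(array([0.41  , 0.2158, 0.0316]), [np.float64(0.0010033017072269335), np.float64(0.001003301707226876)])
```

Call:
{"op": "step_arm", "data": {"increments": [[[2,4,0,0,0,0],[4,9,0,0,0,0],[4,13.5,0,0,0,0],[4,17.5,0,0,0,0],[4,20,0,0,0,0],[4,21,0,0,0,0],[4,21.4,0,0,0,0],[4,21.4,0,0,0,0]]]}}

```text
clock: 9.95
position: [0.4102, 0.2168, 0.0205]
orientation: [[-0.001, 0.001, 1.0], [-1.0, 0.0, -0.001], [-0.0, -1.0, 0.001]]
force: [1.2, 0.1, 0.3]
opening: 0.603
```

Call:
{"op": "step_arm", "data": {"increments": [[[0,0,0,0,0,0],[0,0,0,0,0,0],[0,0,0,0,0,0],[0,0,0,0,0,0],[0,0,0,0,0,0]]], "hand": 1, "grip_force": 60}}

```text
clock: 10.45
position: [0.4102, 0.2173, 0.0217]
orientation: [[0.0, 0.002, 1.0], [-1.0, 0.0, 0.0], [-0.0, -1.0, 0.002]]
force: [-2.2, -0.8, 7.4]
opening: 0.341
```

```bash
python3 - <<'E'
from h import *
im,K,R,t=cams("wrist");cv2.imwrite("pics/wrist7.png",im)
o=get_obs();print(o["position"],o["force"],o["opening"],o["clock"])
E
```

```text
[0.41021744 0.21726575 0.02163685] [-2.1509393  -2.37326442  6.52430669] 0.34101038675003253 10.5
```

View pics/wrist7.png

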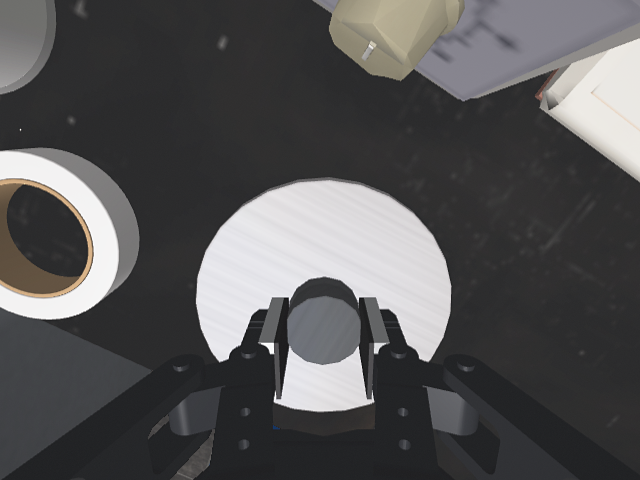

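Call:
{"op": "step_arm", "data": {"increments": [[[0,-1,0,0,0,0],[0,-4,0,0,0,0],[0,-8.5,0,0,0,0],[0,-13,0,0,0,0],[0,-17.5,0,0,0,0],[0,-21,0,0,0,0],[0,-23,0,0,0,0],[0,-23,0,0,0,0]]]}}

```text
clock: 11.3
position: [0.4109, 0.2175, 0.2541]
orientation: [[0.0, 0.008, 1.0], [-1.0, 0.002, 0.0], [-0.002, -1.0, 0.008]]
force: [-0.4, -0.3, -4.6]
opening: 0.339
```

Call:
{"op": "step_arm", "data": {"increments": [[[1,0,0.7,0,0,0],[4,0,2.7,0,0,0],[8,0,5.4,0,0,0],[12,0,8.1,0,0,0],[16,0,10.8,0,0,0],[20,0,13.5,0,0,0],[22.4,0,15.2,0,0,0],[23.4,0,15.9,0,0,0],[23.4,0,15.9,0,0,0],[23.4,0,15.9,0,0,0]]]}}

```text
clock: 12.3
position: [0.5672, -0.0164, 0.2482]
orientation: [[0.0, -0.003, 1.0], [-1.0, 0.001, 0.0], [-0.001, -1.0, -0.003]]
force: [0.6, 0.7, -3.8]
opening: 0.34
```

```bash
python3 - <<'E'
from h import *
im,K,R,t=cams("wrist");cv2.imwrite("pics/wrist8.png",im)
np.savez("wrist8.npz",im=im,K=K,R=R,t=t)
o=get_obs();print(o["position"],o["force"],o["opening"],o["clock"])
E
```

```text
[ 0.5672529  -0.01595836  0.24870687] [ 0.04522578  0.08582047 -3.63335028] 0.3430411678994924 12.35
```

View pics/wrist8.png

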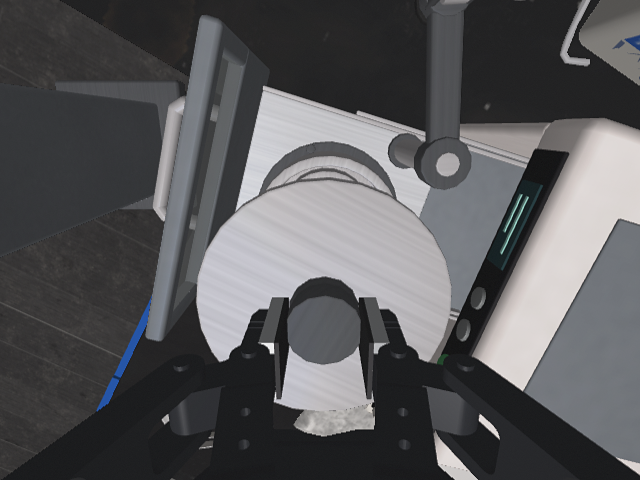

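```bash
cat > lidfit.py <<'E'
import numpy as np,cv2,sys
from h import ray,atz,tri,proj
from scipy.optimize import least_squares
np.set_printoptions(precision=4,suppress=True)
def fitc(d,pts,z,r=None):
    K,R,t=d["K"],d["R"],d["t"]
    P=np.array([atz(K,R,t,p,z)[:2] for p in pts])
    if r is None:
        f=lambda p:np.hypot(P[:,0]-p[0],P[:,1]-p[1])-p[2]; x0=[*P.mean(0),.05]
    else: f=lambda p:np.hypot(P[:,0]-p[0],P[:,1]-p[1])-r; x0=P.mean(0)
    s=least_squares(f,x0,loss="soft_l1",f_scale=.0007); return s.x,s.fun
E
python3 - <<'E'
from lidfit import *
d=dict(np.load("wrist8.npz"));im=d["im"]
cv2.imwrite("pics/c9.png",cv2.resize(im[165:425,185:465],None,fx=2.6,fy=2.3,interpolation=cv2.INTER_CUBIC)[:600])
g=cv2.GaussianBlur(cv2.cvtColor(im,cv2.COLOR_BGR2GRAY),(3,3),0).astype(float)
# radial search for disc edge around expected circle
K,R,t=d["K"],d["R"],d["t"]
z=.2487-.0087;c=np.array([.5673,-.0165])
pts=[]
for a in np.radians(list(range(-28,208,4))):
    best=None
    for r in np.arange(.052,.064,.0002):
        u,v=proj(K,R,t,[c[0]+r*np.cos(a),c[1]+r*np.sin(a),z]);
        u2,v2=proj(K,R,t,[c[0]+(r+.0012)*np.cos(a),c[1]+(r+.0012)*np.sin(a),z])
        s=lambda u,v: cv2.getRectSubPix(g.astype(np.float32),(1,1),(u,v))[0,0]
        q=abs(s(u,v)-s(u2,v2))
        if best is None or q>best[0]: best=(q,(u+u2)/2,(v+v2)/2,r)
    pts.append(best)
    
good=[p[1:3] for p in pts if p[0]>12]
print(len(good))
x,f=fitc(d,good,z);print(x,np.round(f*1000,1))
x,f=fitc(d,good,z,.058);print(x)
x,f=fitc(d,[p for p in good if p[1]<330],z,.058);print(x)
E
```

```text
59
[ 0.5677 -0.0157  0.0577] [-1.  -1.3  1.7  1.4  1.7  2.1  2.6  3.8  5.1  6.4 -1.6 -1.7 -1.7 -1.6
 -1.8 -2.  -1.7 -1.9 -1.9 -0.9 -0.8 -0.8  0.   3.6 -0.6  4.8 -0.2  1.7
  2.9  3.7 -0.3  2.6  1.   5.2 -0.1  4.7  1.4 -0.2  3.9  0.9 -0.8 -0.7
 -0.5 -0.6 -0.7 -0.5 -0.6 -0.6 -0.1 -0.2 -0.4  0.1 -0.  -0.2  0.1  0.3
 -0.   0.2  0.5]
[ 0.568 -0.016]
[ 0.5679 -0.016 ]
```

View pics/c9.png

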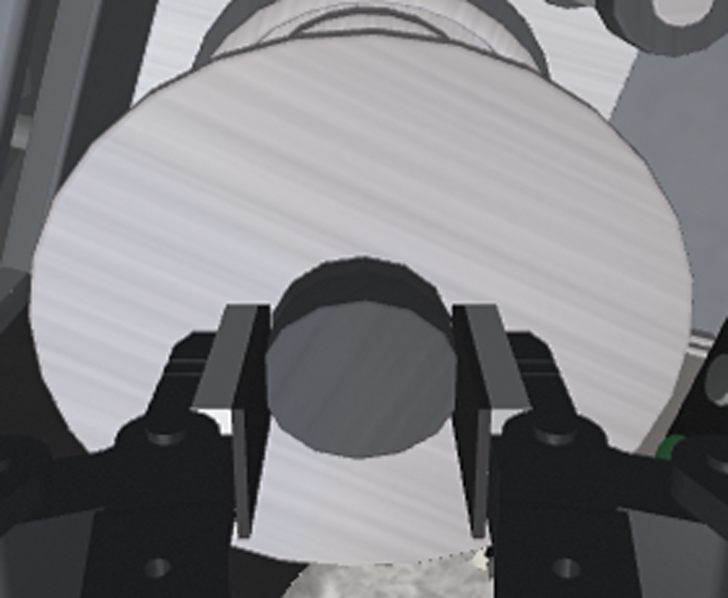

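```bash
python3 - <<'E'
from lidfit import *
d=dict(np.load("wrist8.npz"))
pts=[(185+x/2.6-.3,165+y/2.3-.3) for x,y in [(30,290),(60,180),(100,125),(200,65),(365,35),(540,75),(600,120),(660,195),(692,290),(375,565),(88,450),(640,450)]]
z=.2487-.0087
x,f=fitc(d,pts,z);print(x,np.round(f*1000,1))
x,f=fitc(d,pts,z,.058);print(x,np.round(f*1000,1))
# grip top
pts=[(185+x/2.6-.3,165+y/2.3-.3) for x,y in [(267,350),(457,350),(360,300),(360,458),(300,442),(425,442)]]
x,f=fitc(d,pts,.2487-.0217+.033);print(x,np.round(f*1000,1))
print(proj(d["K"],d["R"],d["t"],[.5672,-.016,.26]))
E
```

```text
[ 0.5668 -0.016   0.057 ] [-0.4  0.3  0.9  0.1 -0.3  0.2 -0.4 -0.6  0.2 -0.1 -0.3  1. ]
[ 0.5666 -0.0169] [-1.5 -0.4  0.4 -0.2 -0.4  0.1 -0.6 -1.  -0.4 -2.  -1.9 -0.2]
[ 0.5674 -0.0162  0.0156] [ 0.1  0.  -0.1 -0.1  0.   0.1]
[323.4427 330.083 ]
```

Call:
{"op": "step_arm", "data": {"increments": [[[0.1,2,0.2,0,0,0],[0.1,6,0.2,0,0,0],[0.1,9,0.2,0,0,0],[0.1,10.8,0.2,0,0,0],[0.1,11.3,0.2,0,0,0],[0.1,11.3,0.2,0,0,0]]]}}

```text
clock: 12.95
position: [0.5696, -0.017, 0.1364]
orientation: [[0.001, -0.001, 1.0], [-1.0, 0.0, 0.001], [-0.0, -1.0, -0.001]]
force: [-0.3, 0.4, -3.6]
opening: 0.34
```

```bash
python3 - <<'E'
from h import *
for n in ("wrist","scene","side"):
    im,K,R,t=cams(n);cv2.imwrite(f"pics/{n}9.png",im)
    np.savez(f"{n}9.npz",im=im,K=K,R=R,t=t)
    if n=="scene": a=cv2.resize(im[150:290,250:370],None,fx=4,fy=4,interpolation=cv2.INTER_CUBIC)
    if n=="side": b=cv2.resize(im[170:300,220:350],None,fx=4,fy=4,interpolation=cv2.INTER_CUBIC)
cv2.imwrite("pics/s9a.png",a);cv2.imwrite("pics/s9b.png",b)
o=get_obs();print(o["position"],o["force"],o["opening"],o["clock"])
E
```

```text
[ 0.57138984 -0.01785624  0.13871619] [-0.18150017  0.51142872 -3.35973783] 0.3377331209835738 13.1
```

View pics/wrist9.png

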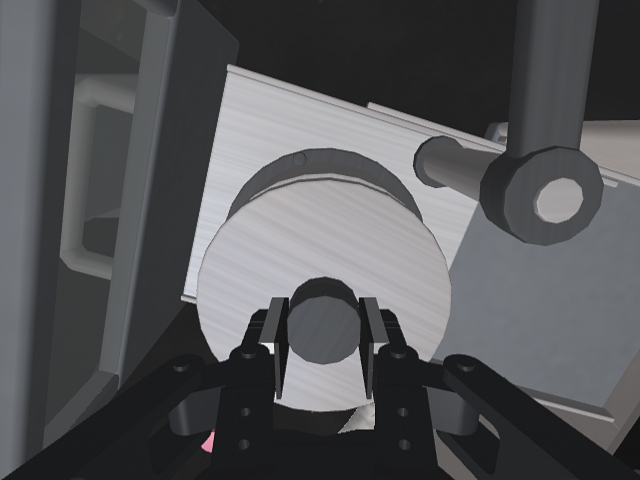

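View pics/s9a.png

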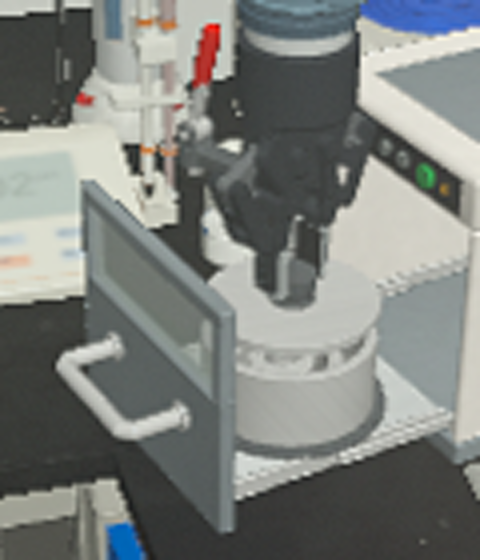

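View pics/s9b.png

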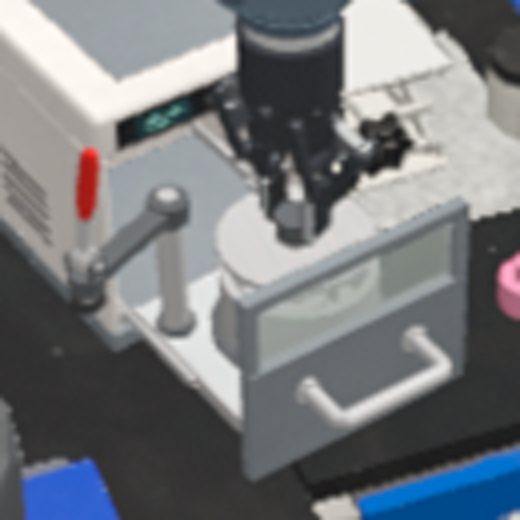

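```bash
python3 - <<'E'
import numpy as np,cv2
im=np.load("wrist9.npz")["im"]
cv2.imwrite("pics/c10.png",cv2.resize(im[140:320,185:465],None,fx=2.8,fy=3.3,interpolation=cv2.INTER_CUBIC))
E
```

```text
(no output)
```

View pics/c10.png

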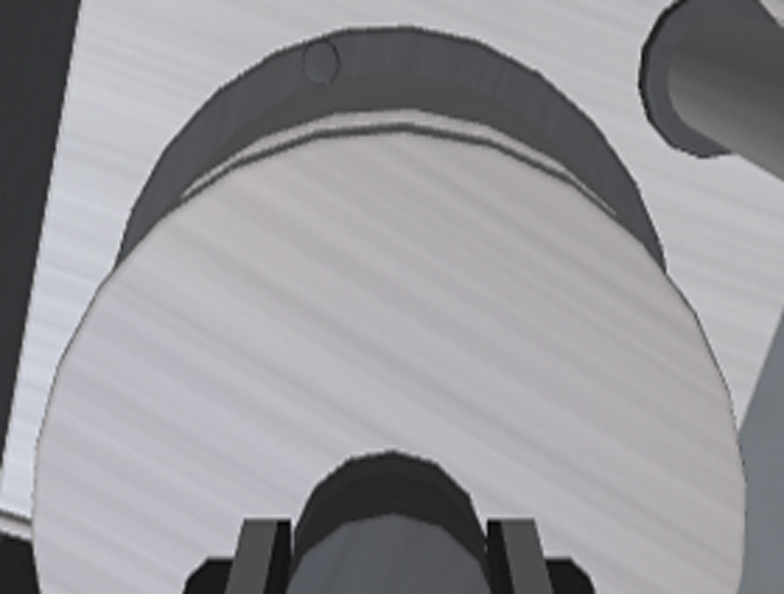

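```bash
python3 - <<'E'
from lidfit import *
d=dict(np.load("wrist9.npz"))
R=d["R"];c=-R.T@d["t"];print("cam",c)
f_=lambda L:[(185+x/2.8-.3,140+y/3.3-.3) for x,y in L]
rim=f_([(182,197),(260,140),(330,118),(400,109),(470,121),(540,152),(615,213)])
disc=f_([(34,500),(48,400),(110,275),(250,160),(390,132),(500,152),(610,214),(680,285),(735,400),(744,500)])+[(325,411)]
# tool height in this frame: camera is rigid; tcp z from frame0: cam z - tcp z = .3739-.2302
ztcp=c[2]-.1437;print(ztcp)
for zr in (.104,.102):
    x,f=fitc(d,rim,zr,.058);print("rim",x,np.round(f*1000,1))
x,f=fitc(d,disc,ztcp-.0087);print("disc",x,np.round(f*1000,1))
x,f=fitc(d,disc,ztcp-.0087,.058);print("disc",x,np.round(f*1000,1))
x,f=fitc(d,disc,ztcp-.0087,.057);print("disc",x,np.round(f*1000,1))
x,f=fitc(d,rim,.104,.057);print("rim",x,np.round(f*1000,1))
E
```

```text
cam [0.5696 0.0611 0.2791]
0.13536768955239847
rim [ 0.5699 -0.0182] [-0.2  0.1 -0.1  0.3  0.1 -0.1 -0.1]
rim [ 0.5699 -0.0184] [-0.1  0.1 -0.2  0.2  0.1 -0.1 -0. ]
disc [ 0.5698 -0.0176  0.0577] [-0.2  0.1  0.1  0.2 -0.1 -0.3 -0.2  0.4  0.5 -0.5  0.1]
disc [ 0.5699 -0.0179] [-0.5 -0.1 -0.   0.2 -0.1 -0.3 -0.3  0.2  0.2 -0.9 -0.6]
disc [ 0.5698 -0.0169] [ 0.3  0.4  0.2  0.2 -0.1 -0.2 -0.1  0.6  0.9  0.1  1.4]
rim [ 0.5699 -0.0171] [-0.1  0.1 -0.2  0.2  0.  -0.1  0. ]
```

Call:
{"op": "step_arm", "data": {"increments": [[[0,0.4,0,0,0,0],[0,0.8,0,0,0,0],[0,1.1,0,0,0,0],[0,1.3,0,0,0,0],[0,1.3,0,0,0,0]]]}}

```text
clock: 13.6
position: [0.57, -0.018, 0.1232]
orientation: [[-0.0, -0.001, 1.0], [-1.0, 0.0, -0.0], [-0.0, -1.0, -0.001]]
force: [0.4, 0.5, -4.2]
opening: 0.344
```

Call:
{"op": "step_arm", "data": {"increments": [[[0,0.1,0,0,0,0],[0,0.2,0,0,0,0],[0,0.2,0,0,0,0]]]}}

```text
clock: 13.9
position: [0.5703, -0.018, 0.1217]
orientation: [[-0.0, -0.0, 1.0], [-1.0, 0.0, -0.0], [-0.0, -1.0, -0.0]]
force: [0.1, -0.0, -3.9]
opening: 0.345
```

Below the height at which the spigot would ride on the rim (TCP 0.126), so it has entered the mouth.

Call:
{"op": "step_arm", "data": {"increments": [[[0,0.05,0,0,0,0],[0,0.1,0,0,0,0],[0,0.1,0,0,0,0]]]}}

```text
clock: 14.2
position: [0.5704, -0.018, 0.1209]
orientation: [[0.0, 0.0, 1.0], [-1.0, -0.0, 0.0], [0.0, -1.0, 0.0]]
force: [-1.0, 0.0, -2.8]
opening: 0.338
```

Call:
{"op": "step_arm", "data": {"increments": [[[0,0.05,0,0,0,0],[0,0.1,0,0,0,0],[0,0.1,0,0,0,0]]]}}

```text
clock: 14.5
position: [0.5704, -0.018, 0.1209]
orientation: [[0.0, -0.0, 1.0], [-1.0, -0.0, 0.0], [0.0, -1.0, -0.0]]
force: [-4.5, 1.2, 4.3]
opening: 0.345
```

Call:
{"op": "step_arm", "data": {"increments": [[[0,0,0,0,0,0],[0,0,0,0,0,0],[0,0,0,0,0,0],[0,-1,0,0,0,0],[0,-5,0,0,0,0],[0,-10,0,0,0,0],[0,-14,0,0,0,0],[0,-17,0,0,0,0],[0,-18,0,0,0,0],[0,-18,0,0,0,0]]], "hand": -0.1}}

```text
clock: 15.5
position: [0.571, -0.0181, 0.3016]
orientation: [[0.0, 0.003, 1.0], [-1.0, -0.001, 0.0], [0.001, -1.0, 0.003]]
force: [1.0, -0.0, -0.4]
opening: 0.554
```

```bash
python3 - <<'E'
from h import *
for n in ("wrist","scene"):
    im,K,R,t=cams(n);cv2.imwrite(f"pics/{n}10.png",im)
    np.savez(f"{n}10.npz",im=im,K=K,R=R,t=t)
    if n=="scene": a=cv2.resize(im[150:290,250:370],None,fx=4,fy=4,interpolation=cv2.INTER_CUBIC)
cv2.imwrite("pics/s10a.png",a)
o=get_obs();print(o["position"],o["force"],o["opening"],o["clock"])
E
```

```text
[ 0.56955307 -0.01782257  0.29783189] [-0.70958167 -0.16028554 -0.10495559] 0.5478556890238064 15.6
```

View pics/wrist10.png

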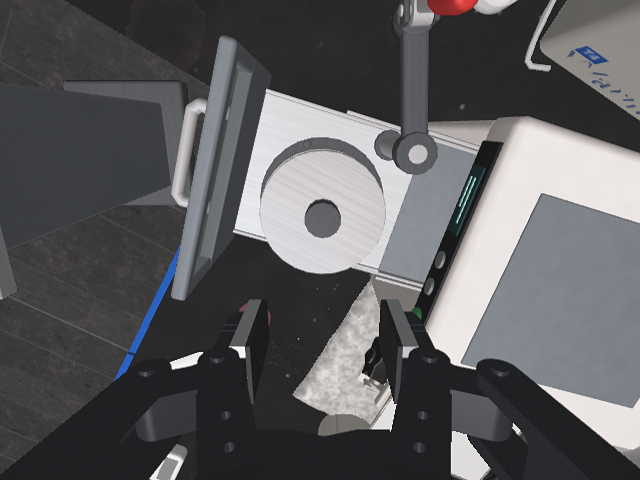

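View pics/s10a.png

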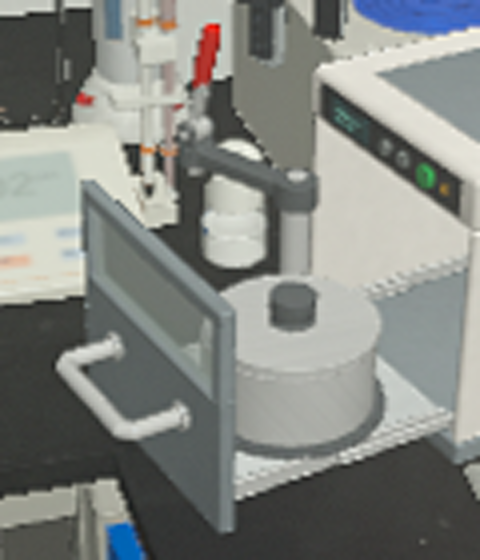

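```bash
python3 - <<'E'
from lidfit import *
D={n:np.load(n+".npz") for n in ["scene0","side0","wrist0","wrist10"]}
def r(n,uv): d=D[n]; return ray(d["K"],d["R"],d["t"],uv)
def A(n,uv,z): d=D[n]; return atz(d["K"],d["R"],d["t"],uv,z)
print("stand",tri([r("scene0",(283,125)),r("side0",(95,240))]))
print("bottle",A("scene0",(308,215),0),A("wrist10",(490,0),.06))
print("wire",A("wrist0",(490,70),.0), A("wrist0",(510,0),.1))
print("post",A("wrist0",(303.5,196.5),.165),A("wrist10",(417,154),.165),A("wrist10",(417,154),.168))
print("pivot~",A("wrist10",(412,12),.174))
print("red tip",tri([r("scene0",(303.5,155.5)),r("side0",(242,208))]))
print("red base",tri([r("scene0",(297.5+2,171.5)),r("side0",(200+165/4,160+255/4))]))
cv2.imwrite("pics/c11.png",cv2.resize(D["wrist10"]["im"][0:190,330:600],None,fx=2.9,fy=2.9,interpolation=cv2.INTER_CUBIC))
E
```

```text
stand (array([0.8564, 0.4115, 0.2174]), [np.float64(0.009939135961401209), np.float64(0.009939135961401314)])
bottle [0.7337 0.1842 0.    ] [0.721  0.1667 0.06  ]
wire [0.8026 0.1263 0.    ] [0.769  0.1543 0.1   ]
post [0.6387 0.0396 0.165 ] [0.6398 0.0397 0.165 ] [0.639  0.0399 0.168 ]
pivot~ [0.6276 0.1283 0.174 ]
red tip (array([0.6352, 0.1127, 0.2551]), [np.float64(0.0026828795175931385), np.float64(0.0026828795175932504)])
red base (array([0.6321, 0.1231, 0.2076]), [np.float64(0.0005559404108992926), np.float64(0.0005559404108993752)])
```

View pics/c11.png

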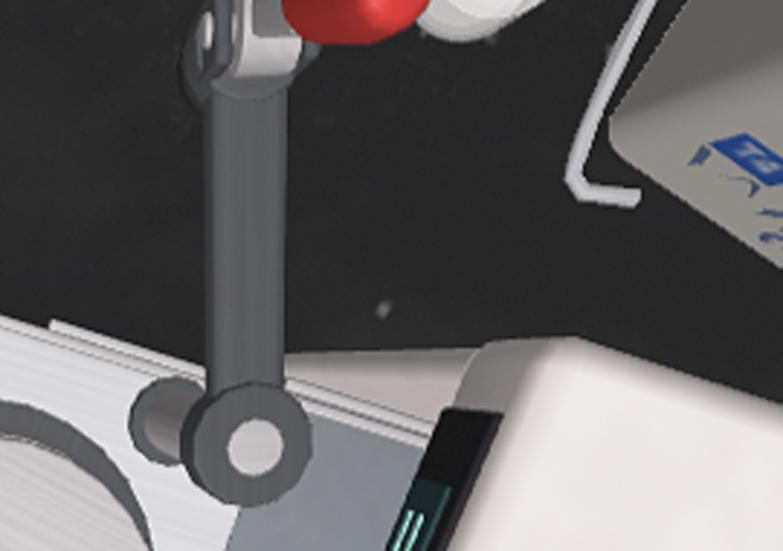

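Call:
{"op": "step_arm", "data": {"increments": [[[-3,0,2,0,0,0],[-7,0,5,0,0,0],[-11,0,8,0,0,0],[-13.7,0,9.9,0,0,0],[-13.7,2,9.9,0,0,0],[-13.7,6,9.9,0,0,0],[-13.7,9,9.9,0,0,0],[-13.7,9.2,9.9,0,0,0],[-13.7,9.2,9.9,0,0,0]]], "hand": 1}}

```text
clock: 16.5
position: [0.6679, 0.119, 0.2052]
orientation: [[-0.0, -0.005, 1.0], [-1.0, 0.0, -0.0], [-0.0, -1.0, -0.005]]
force: [-0.5, 0.6, 1.5]
opening: 0.005
```

```bash
python3 - <<'E'
from h import *
for n in ("wrist","side"):
    im,K,R,t=cams(n);cv2.imwrite(f"pics/{n}11.png",im)
    np.savez(f"{n}11.npz",im=im,K=K,R=R,t=t)
    if n=="side": a=cv2.resize(im[150:290,200:340],None,fx=4,fy=4,interpolation=cv2.INTER_CUBIC)
cv2.imwrite("pics/s11a.png",a)
o=get_obs();print(o["position"],o["force"],o["opening"],o["clock"])
P=np.array([.639,.0398])
for a in range(78,206,8):
    C=P+.082*np.array([np.cos(np.radians(a)),np.sin(np.radians(a))]); print(a,np.round(C,4), "tool", np.round(100*np.array([-(C[1]-.1188),C[0]-.668]),1))
E
```

```text
[0.66938603 0.1190856  0.20822147] [0.73370007 1.67730697 1.21194697] -0.0029604395240536425 16.6
78 [0.656 0.12 ] tool [-0.1 -1.2]
86 [0.6447 0.1216] tool [-0.3 -2.3]
94 [0.6333 0.1216] tool [-0.3 -3.5]
102 [0.622 0.12 ] tool [-0.1 -4.6]
110 [0.611  0.1169] tool [ 0.2 -5.7]
118 [0.6005 0.1122] tool [ 0.7 -6.7]
126 [0.5908 0.1061] tool [ 1.3 -7.7]
134 [0.582  0.0988] tool [ 2.  -8.6]
142 [0.5744 0.0903] tool [ 2.9 -9.4]
150 [0.568  0.0808] tool [  3.8 -10. ]
158 [0.563  0.0705] tool [  4.8 -10.5]
166 [0.5594 0.0596] tool [  5.9 -10.9]
174 [0.5574 0.0484] tool [  7.  -11.1]
182 [0.557  0.0369] tool [  8.2 -11.1]
190 [0.5582 0.0256] tool [  9.3 -11. ]
198 [0.561  0.0145] tool [ 10.4 -10.7]
```

View pics/wrist11.png

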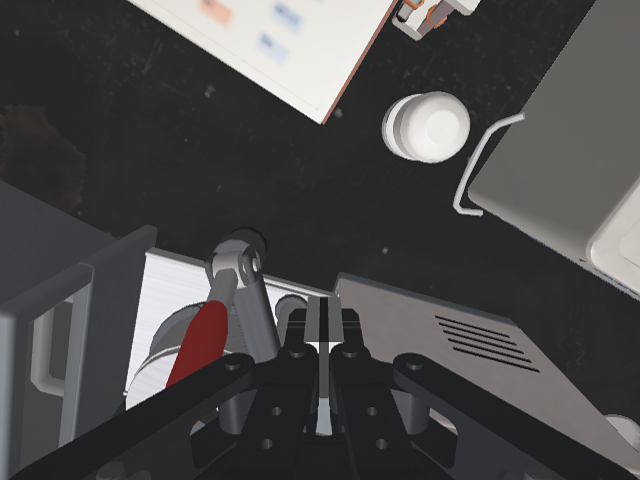

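View pics/s11a.png

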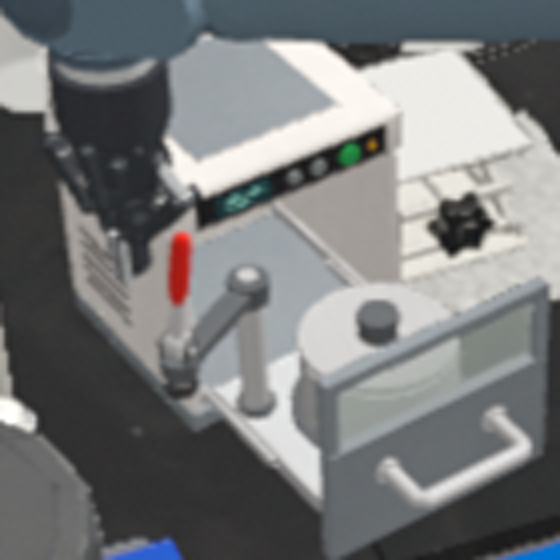

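Call:
{"op": "step_arm", "data": {"increments": [[[0,-1.5,0,0,0,0],[-0.1,-1.5,-1.2,0,0,0],[-0.2,-1.5,-1.8,0,0,0],[-0.3,-1.5,-2.4,0,0,0],[-0.3,-1.5,-3.0,0,0,0],[-0.3,-1.5,-3.5,0,0,0],[-0.2,-1.5,-4.1,0,0,0],[-0.1,-1.5,-4.6,0,0,0],[-0.1,-1.5,-4.6,0,0,0]]]}}

```text
clock: 17.5
position: [0.6224, 0.1202, 0.2225]
orientation: [[-0.0, -0.002, 1.0], [-1.0, 0.001, -0.0], [-0.001, -1.0, -0.002]]
force: [0.8, 0.4, -0.2]
opening: -0.001
```

```bash
python3 - <<'E'
from h import *
for n in ("wrist","side"):
    im,K,R,t=cams(n);cv2.imwrite(f"pics/{n}12.png",im)
    if n=="side": a=cv2.resize(im[150:290,200:340],None,fx=4,fy=4,interpolation=cv2.INTER_CUBIC)
cv2.imwrite("pics/s12a.png",a)
o=get_obs();print(o["position"],o["force"],o["opening"],o["clock"])
E
```

```text
[0.6224461  0.12022304 0.22210807] [-0.00725589  1.19697862  0.23968419] 0.00039918462574871876 17.6
```

View pics/wrist12.png

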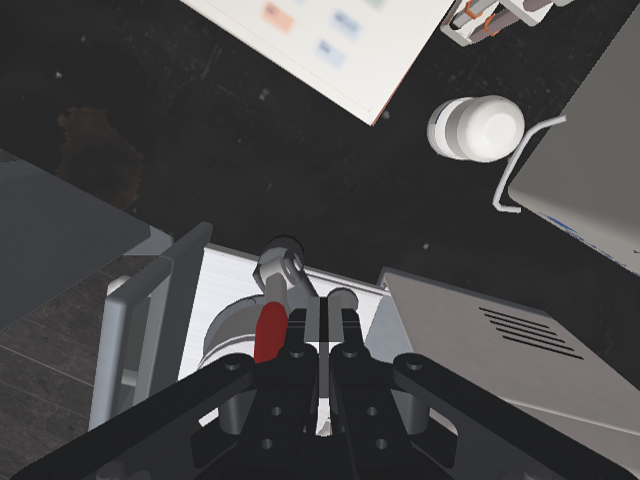

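View pics/s12a.png

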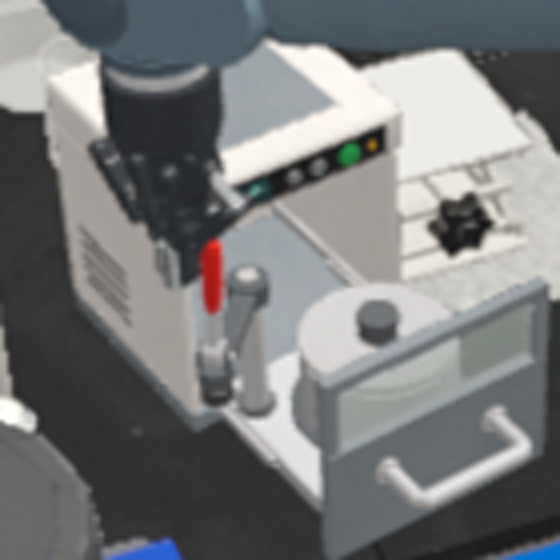

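Call:
{"op": "step_arm", "data": {"increments": [[[0.3,0,-1.1,0,0,0],[0.8,0,-2.1,0,0,0],[1.4,0,-3.1,0,0,0],[2.1,0,-4.0,0,0,0],[3.0,0,-4.8,0,0,0],[3.9,0,-5.4,0,0,0],[4.9,0,-5.9,0,0,0],[6.0,0,-6.3,0,0,0],[7.1,0,-6.5,0,0,0],[7.7,0,-6.5,0,0,0],[7.7,0,-6.5,0,0,0]]]}}

```text
clock: 18.7
position: [0.5579, 0.0417, 0.2225]
orientation: [[-0.001, -0.002, 1.0], [-1.0, -0.001, -0.001], [0.001, -1.0, -0.002]]
force: [0.2, -0.2, -0.3]
opening: 0.003
```

```bash
python3 - <<'E'
from h import *
for n in ("wrist","side"):
    im,K,R,t=cams(n);cv2.imwrite(f"pics/{n}13.png",im)
    if n=="side": a=cv2.resize(im[150:290,200:340],None,fx=4,fy=4,interpolation=cv2.INTER_CUBIC)
cv2.imwrite("pics/s13a.png",a)
o=get_obs();print(o["position"],o["force"],o["opening"],o["clock"])
E
```

```text
[0.55798272 0.0424419  0.22244626] [-0.31199985 -0.12674324 -0.54403889] -0.0012345632540005295 18.8
```

View pics/wrist13.png

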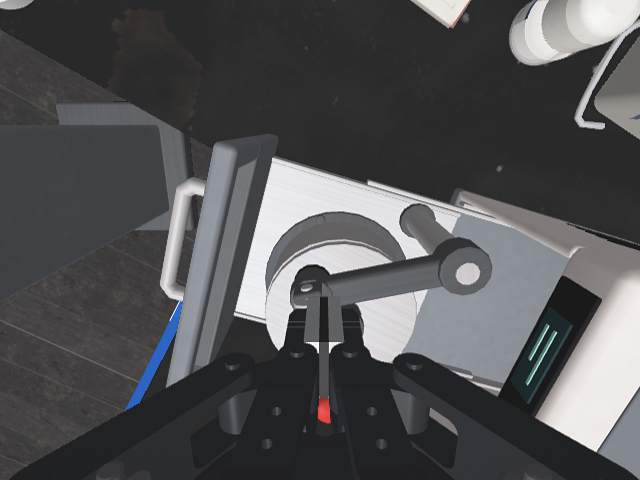

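View pics/s13a.png

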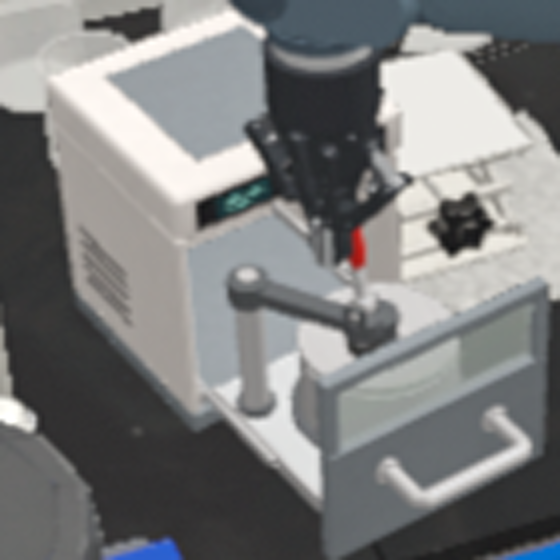

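Call:
{"op": "step_arm", "data": {"increments": [[[0.6,0,0,0,0,0],[1.1,0,0.05,0,0,0],[1.7,0,0.1,0,0,0],[2.3,0,0.25,0,0,0],[2.7,0,0.4,0,0,0],[2.7,0,0.4,0,0,0]]]}}

```text
clock: 19.4
position: [0.5626, 0.0154, 0.223]
orientation: [[-0.0, 0.0, 1.0], [-1.0, -0.0, -0.0], [0.0, -1.0, 0.0]]
force: [0.4, 2.0, 0.2]
opening: -0.003
```

Call:
{"op": "step_arm", "data": {"increments": [[[0.2,0,0.1,0,0,0],[0.4,0,0.2,0,0,0],[0.4,0,0.2,0,0,0]]]}}

```text
clock: 19.7
position: [0.5645, 0.0118, 0.2229]
orientation: [[-0.0, 0.0, 1.0], [-1.0, -0.0, -0.0], [0.0, -1.0, 0.0]]
force: [0.8, 3.4, 1.3]
opening: -0.002
```

Call:
{"op": "step_arm", "data": {"increments": [[[0.2,0,0.1,0,0,0],[0.3,0,0.2,0,0,0],[0.3,0,0.2,0,0,0]]]}}

```text
clock: 20.0
position: [0.5663, 0.0088, 0.2229]
orientation: [[-0.0, -0.0, 1.0], [-1.0, -0.0, -0.0], [0.0, -1.0, -0.0]]
force: [0.3, 2.7, 3.1]
opening: -0.001
```

Call:
{"op": "step_arm", "data": {"increments": [[[0.2,0,0.1,0,0,0],[0.3,0,0.2,0,0,0],[0.3,0,0.2,0,0,0]]]}}

```text
clock: 20.3
position: [0.5684, 0.0057, 0.2228]
orientation: [[-0.0, -0.0, 1.0], [-1.0, -0.0, -0.0], [0.0, -1.0, -0.0]]
force: [-0.1, 2.0, 2.3]
opening: 0.003
```

```bash
python3 - <<'E'
from h import *
for n in ("wrist","side","scene"):
    im,K,R,t=cams(n);cv2.imwrite(f"pics/{n}14.png",im)
    np.savez(f"{n}14.npz",im=im,K=K,R=R,t=t)
    if n=="side": a=cv2.resize(im[150:290,200:340],None,fx=4,fy=4,interpolation=cv2.INTER_CUBIC)
    if n=="scene": b=cv2.resize(im[130:270,250:370],None,fx=4,fy=4,interpolation=cv2.INTER_CUBIC)
cv2.imwrite("pics/s14a.png",a)
cv2.imwrite("pics/s14b.png",b)
o=get_obs();print(o["position"],o["force"],o["opening"],o["clock"])
E
```

```text
[0.56830734 0.00576395 0.22275063] [0.65104981 2.4031008  0.81456518] 0.0008095654851016405 20.45
```

View pics/wrist14.png

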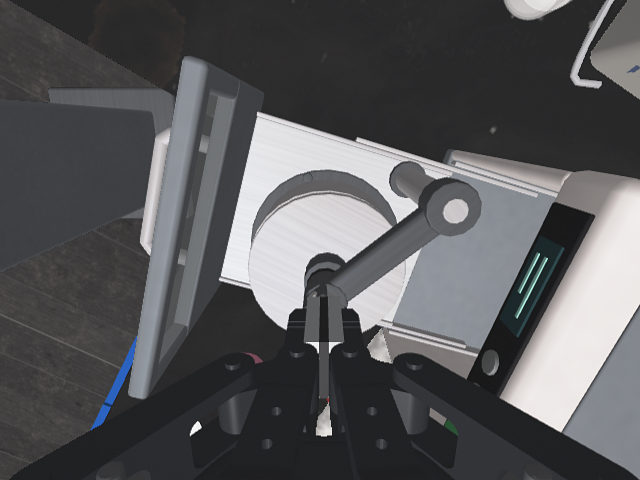

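View pics/s14a.png

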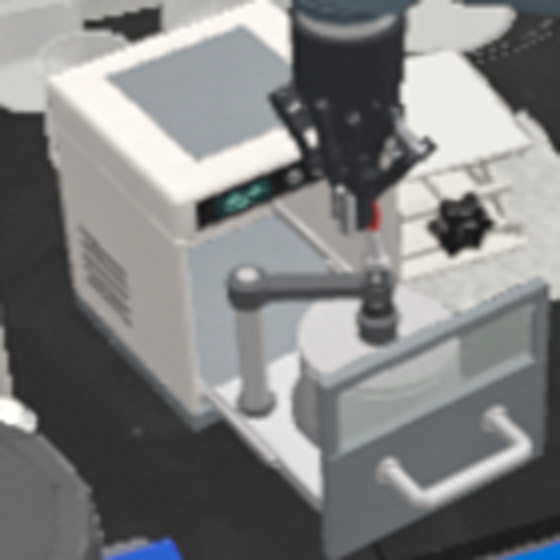

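View pics/s14b.png

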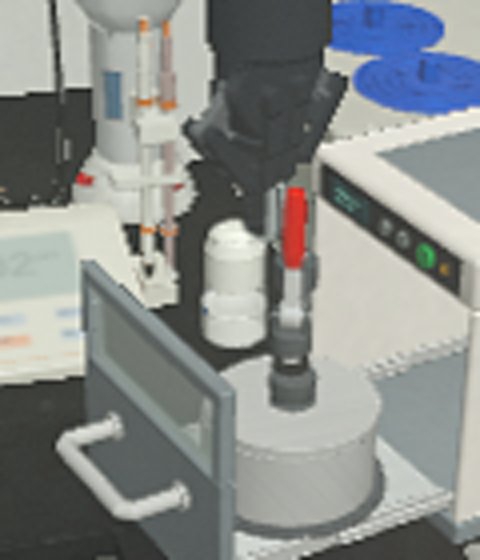

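Call:
{"op": "step_arm", "data": {"increments": [[[0.2,0,0.1,0,0,0],[0.3,0,0.2,0,0,0],[0.3,0,0.2,0,0,0]]]}}

```text
clock: 20.75
position: [0.5697, 0.0047, 0.2228]
orientation: [[0.0, -0.002, 1.0], [-1.0, 0.004, 0.0], [-0.004, -1.0, -0.002]]
force: [-2.5, 9.3, 3.3]
opening: 0.004
```

Call:
{"op": "step_arm", "data": {"increments": [[[0.15,0,0.1,0,0,0],[0.2,0,0.1,0,0,0],[0.2,0,0.1,0,0,0]]]}}

```text
clock: 21.05
position: [0.5709, 0.0041, 0.2229]
orientation: [[0.001, -0.001, 1.0], [-1.0, 0.007, 0.001], [-0.007, -1.0, -0.001]]
force: [-1.0, 14.6, 4.3]
opening: -0.0
```

Call:
{"op": "step_arm", "data": {"increments": [[[0.15,0,0.1,0,0,0],[0.2,0,0.1,0,0,0],[0.2,0,0.1,0,0,0]]]}}

```text
clock: 21.35
position: [0.5721, 0.0034, 0.2229]
orientation: [[0.001, -0.0, 1.0], [-1.0, 0.009, 0.001], [-0.009, -1.0, -0.0]]
force: [0.3, 19.2, 3.0]
opening: 0.002
```

Call:
{"op": "step_arm", "data": {"increments": [[[-1.5,0,0,0,0,0],[-2,-3,0,0,0,0],[-2,-8,0,0,0,0],[-1,-8,-1,0,8,0],[1,-8,-2,0,16,0],[3,-8,-2.2,0,24,0],[3.7,-8,-2.2,0,32,0],[3.7,-8,-2.2,0,40,0],[3.7,-8,-2.2,0,46,0],[3.7,-8,-2.2,0,50,0],[3.7,-8,-2.2,0,50,0]]]}}

```text
clock: 22.45
position: [0.55, -0.0385, 0.3022]
orientation: [[-0.766, -0.001, 0.643], [-0.643, -0.001, -0.766], [0.002, -1.0, 0.0]]
force: [-0.3, -0.1, -0.2]
opening: -0.002
```

```bash
python3 - <<'E'
from h import *
for n in ("wrist","side","scene"):
    im,K,R,t=cams(n);cv2.imwrite(f"pics/{n}15.png",im)
    np.savez(f"{n}15.npz",im=im,K=K,R=R,t=t)
    if n=="side": a=cv2.resize(im[150:290,200:340],None,fx=4,fy=4,interpolation=cv2.INTER_CUBIC)
    if n=="scene": b=cv2.resize(im[130:270,250:370],None,fx=4,fy=4,interpolation=cv2.INTER_CUBIC)
cv2.imwrite("pics/s15a.png",a)
cv2.imwrite("pics/s15b.png",b)
o=get_obs();print(o["position"],o["orientation"],o["force"],o["opening"],o["clock"],o["q"])
E
```

```text
[ 0.55014482 -0.03818856  0.30249952] [[-7.65367305e-01 -6.70935248e-04  6.43593379e-01]
 [-6.43593158e-01 -5.34089773e-04 -7.65367599e-01]
 [ 8.57248742e-04 -9.99999632e-01 -2.30344853e-05]] [-0.1091626  -0.49740639 -0.67928803] 0.0006487903597990884 22.6 [-2.74604656e-01 -3.85264902e-02  1.73376647e+00 -7.01394363e-04
  1.44685368e+00  5.97094522e-01]
```

View pics/wrist15.png

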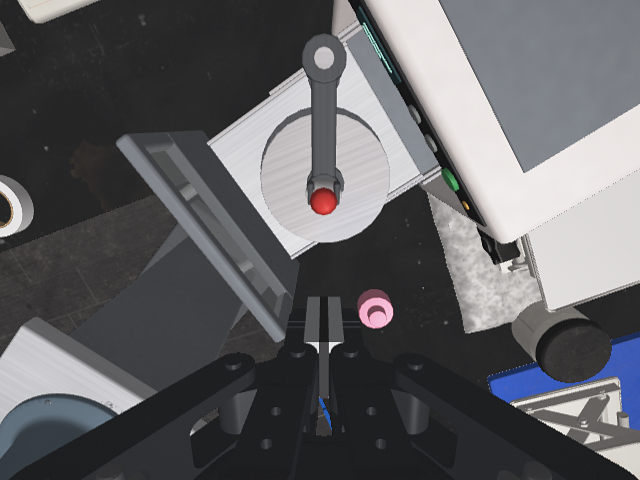

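View pics/s15a.png

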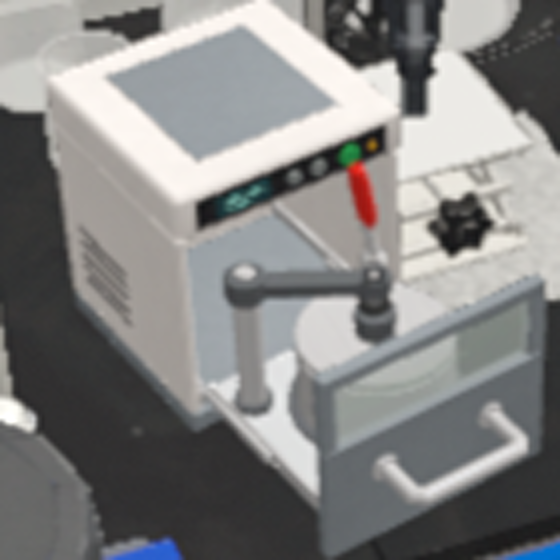

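View pics/s15b.png

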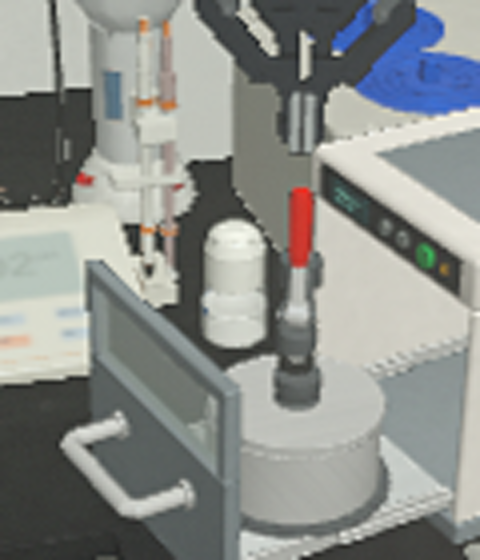

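```bash
python3 - <<'E'
from lidfit import *
d=dict(np.load("wrist15.npz"));K,R,t=d["K"],d["R"],d["t"]
cv2.imwrite("pics/c12.png",cv2.resize(d["im"][30:250,240:410],None,fx=2.7,fy=2.7,interpolation=cv2.INTER_CUBIC))
P=atz(K,R,t,(324,57),.167);print("post",P)
L=[(261,175),(389,175),(325,242),(285,130),(280,228),(370,228)]
x,f=fitc(d,L,.112,.058);print("lid",x,f*1000)
dlt=x-P[:2];print(np.hypot(*dlt),np.degrees(np.arctan2(-dlt[1],-dlt[0])))
T=atz(K,R,t,(323,202),.258);print("tip",T,np.degrees(np.arctan2(*(P-T)[[1,0]])))
# housing yaw: front top edge
a=atz(K,R,t,(345,0),.231)
E
```

```text
post [0.643  0.0395 0.167 ]
lid [ 0.5718 -0.0219] [-0.5858 -0.9624 -3.7875 -0.4752  0.2676  0.0821]
0.09397270765116479 40.75149959328065
tip [ 0.5808 -0.012   0.258 ] 39.617872829342645
```

View pics/c12.png

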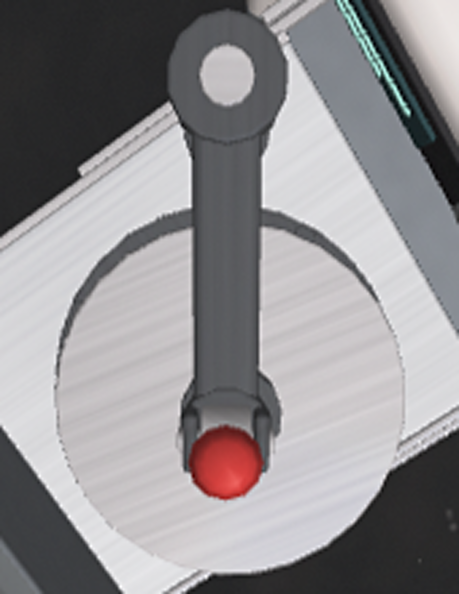

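Call:
{"op": "step_arm", "data": {"increments": [[[0,3,0,0,0,0],[0,6.1,0,0,0,0],[-0.8,6.1,0,0,0,0],[-1.4,6.1,0,0,0,0],[-1.9,6.1,0,0,0,0],[-2.5,6.2,0,0,0,0],[-3.2,6.3,0,0,0,0],[-3.8,6.5,0,0,0,0],[-4.5,6.7,0,0,0,0],[-4.5,6.7,0,0,0,0]]]}}

```text
clock: 23.6
position: [0.5854, -0.0084, 0.2355]
orientation: [[-0.766, 0.0, 0.643], [-0.643, 0.0, -0.766], [-0.0, -1.0, -0.0]]
force: [-0.2, 1.2, -0.5]
opening: 0.002
```

```bash
python3 - <<'E'
from h import *
for n in ("side","scene"):
    im,K,R,t=cams(n)
    if n=="side": a=cv2.resize(im[150:290,200:340],None,fx=4,fy=4,interpolation=cv2.INTER_CUBIC)
    if n=="scene": b=cv2.resize(im[130:270,250:370],None,fx=4,fy=4,interpolation=cv2.INTER_CUBIC)
cv2.imwrite("pics/s16a.png",np.hstack([a,b])[:, :])
c=np.hstack([a,b]);cv2.imwrite("pics/s16.png",cv2.resize(c,(800,int(c.shape[0]*800/c.shape[1]))))
o=get_obs();print(o["position"],o["force"],o["clock"])
E
```

```text
[ 0.58454848 -0.0086425   0.23502131] [ 0.48033779 -0.09233181 -0.84750853] 23.7
```

View pics/s16.png

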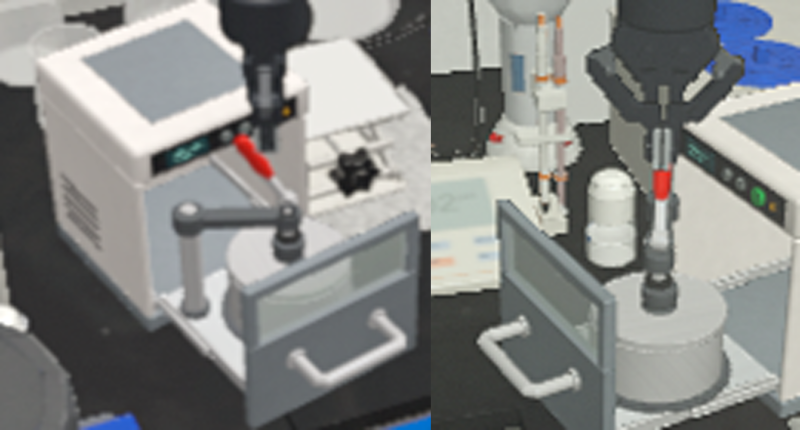

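Call:
{"op": "step_arm", "data": {"increments": [[[-0.6,0.3,0,0,0,0],[-1.2,0.6,0,0,0,0],[-1.7,1.0,0,0,0,0],[-2.2,1.45,0,0,0,0],[-2.65,1.95,0,0,0,0],[-3.05,2.5,0,0,0,0],[-3.4,3.1,0,0,0,0],[-3.7,3.7,0,0,0,0],[-3.9,4.3,0,0,0,0],[-4.0,4.7,0,0,0,0],[-4.0,4.9,0,0,0,0],[-4.0,4.9,0,0,0,0]]]}}

```text
clock: 24.9
position: [0.6157, 0.0168, 0.1867]
orientation: [[-0.766, 0.001, 0.643], [-0.643, 0.0, -0.766], [-0.001, -1.0, 0.0]]
force: [0.1, 0.6, 0.7]
opening: 0.0
```

Call:
{"op": "step_arm", "data": {"increments": [[[0,0.1,0,0,0,0],[0,0.15,0,0,0,0],[0,0.15,0,0,0,0]]]}}

```text
clock: 25.2
position: [0.6158, 0.0167, 0.1858]
orientation: [[-0.766, 0.001, 0.643], [-0.643, 0.0, -0.766], [-0.001, -1.0, 0.001]]
force: [0.9, 1.8, 3.0]
opening: -0.0
```

Call:
{"op": "step_arm", "data": {"increments": [[[0,0.1,0,0,0,0],[0,0.2,0,0,0,0],[0,0.2,0,0,0,0]]]}}

```text
clock: 25.5
position: [0.616, 0.0168, 0.1852]
orientation: [[-0.766, 0.002, 0.643], [-0.643, 0.0, -0.766], [-0.001, -1.0, 0.001]]
force: [-2.5, 3.3, 9.8]
opening: 0.0
```

Call:
{"op": "step_arm", "data": {"increments": [[[0,0.1,0,0,0,0],[0,0.15,0,0,0,0],[0,0.15,0,0,0,0]]]}}

```text
clock: 25.8
position: [0.6161, 0.0167, 0.185]
orientation: [[-0.766, 0.002, 0.643], [-0.643, -0.0, -0.766], [-0.001, -1.0, 0.001]]
force: [-5.4, 2.7, 15.8]
opening: -0.002
```

Call:
{"op": "step_arm", "data": {"increments": [[[0,-2,0,0,0,0],[0,-6,0,0,0,0],[0,-11,0,0,0,0],[2,-13,-2,0,-8,0],[5,-13,-5,0,-16,0],[8,-13,-8,0,-24,0],[11,-13,-10,0,-32,0],[13,-13,-12,0,-40,0],[14.1,-13,-12.9,0,-48,0],[14.1,-13,-12.9,0,-56,0],[14.1,-13,-12.9,0,-64,0],[14.1,-13,-12.9,0,-72,0]]]}}

```text
clock: 27.0
position: [0.4238, 0.0245, 0.311]
orientation: [[0.38, -0.002, 0.925], [-0.925, -0.001, 0.38], [0.0, -1.0, -0.002]]
force: [0.9, -0.5, -0.3]
opening: 0.004
```

Call:
{"op": "step_arm", "data": {"increments": [[[0,0,0,0,-8,0],[0,0,0,0,-16,0],[0,0,0,0,-24,0],[0,0,0,0,-32,0],[0,0,0,0,-40,0],[0,0,0,0,-48,0],[0,0,0,0,-51.5,0],[0,0,0,0,-51.5,0]]]}}

```text
clock: 27.8
position: [0.424, 0.0245, 0.3109]
orientation: [[0.959, -0.002, 0.285], [-0.285, -0.0, 0.959], [-0.002, -1.0, -0.001]]
force: [0.0, 0.3, 0.3]
opening: -0.002
```

```bash
python3 - <<'E'
from h import *
np.set_printoptions(precision=4,suppress=True)
for n in ("wrist","side","scene"):
    im,K,R,t=cams(n);np.savez(f"{n}17.npz",im=im,K=K,R=R,t=t);cv2.imwrite(f"pics/{n}17.png",im)
    if n=="side": a=cv2.resize(im[170:300,220:350],None,fx=4,fy=4,interpolation=cv2.INTER_CUBIC)
    if n=="scene": b=cv2.resize(im[155:285,250:370],None,fx=4,fy=4,interpolation=cv2.INTER_CUBIC)
c=np.hstack([a,b]);cv2.imwrite("pics/s17.png",cv2.resize(c,(800,int(c.shape[0]*800/c.shape[1]))))
o=get_obs();print(o["position"],o["orientation"],o["force"],o["clock"],o["q"])
E
```

```text
[0.4243 0.0247 0.3114] [[ 0.9584 -0.0009  0.2853]
 [-0.2853 -0.0003  0.9584]
 [-0.0007 -1.     -0.0005]] [ 0.7866  0.182  -1.0482] 27.95 [-0.2098 -0.3758  2.0035 -0.0004  1.5147 -1.4912]
```

View pics/s17.png

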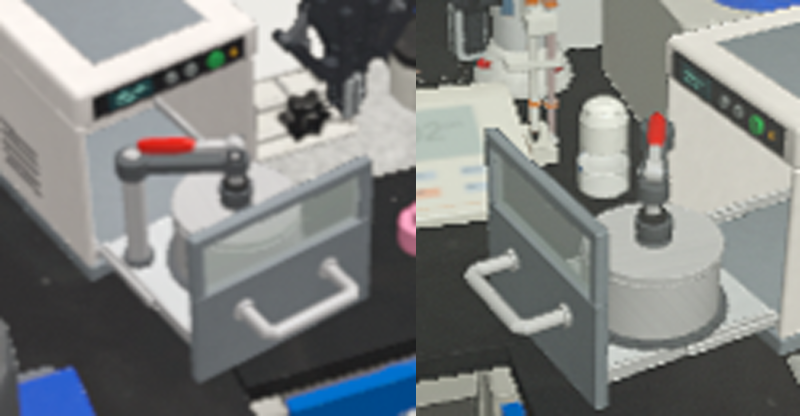

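View pics/wrist17.png

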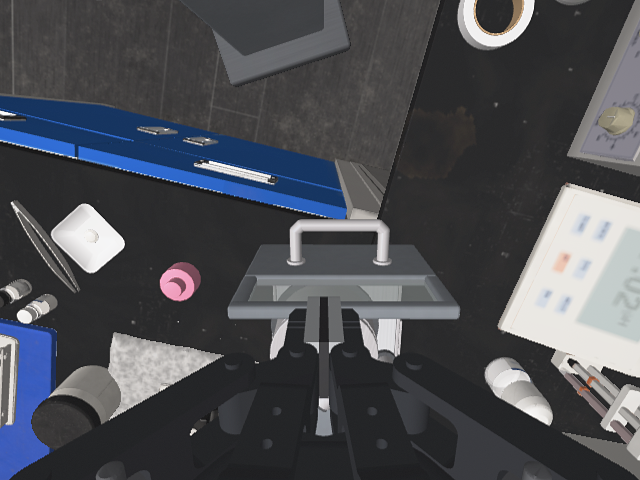

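```bash
python3 - <<'E'
from lidfit import *
d=dict(np.load("wrist17.npz"));K,R,t=d["K"],d["R"],d["t"]
l=atz(K,R,t,(294,228),.088);r=atz(K,R,t,(386,227),.088);print(l,r,(l+r)/2,np.hypot(*(l-r)[:2]))
s=dict(np.load("scene17.npz"));im=s["im"]
mx=np.array([.9588,-.284]);T=np.array([.4243,.0247])
m=((l+r)/2)[:2]-T;print("ahead",m@mx,"lat",m@np.array([.284,.959]))
b=s
cv2.imwrite("pics/c13.png",cv2.resize(im[215:280,255:320],None,fx=8,fy=8,interpolation=cv2.INTER_CUBIC))
E
```

```text
[ 0.4362 -0.01    0.088 ] [0.4617 0.0798 0.088 ] [0.449  0.0349 0.088 ] 0.09342683708135914
ahead 0.0207477251443521 lat 0.01678524455323295
```

View pics/c13.png

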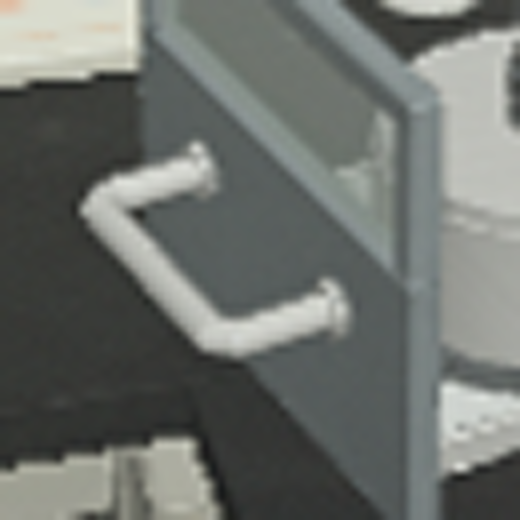

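```bash
python3 - <<'E'
from lidfit import *
s=dict(np.load("scene17.npz"));d=dict(np.load("wrist17.npz"))
g=lambda q,uv:ray(q["K"],q["R"],q["t"],uv)
for uv in [(266.2,240.6),(281.9,256.9),(274,248.8)]: print(atz(s["K"],s["R"],s["t"],uv,.088))
print(tri([g(s,(266.5,240.6)),g(d,(385,227))]),tri([g(s,(281.5,256.5)),g(d,(296,228))]))
E
```

```text
[0.4566 0.0728 0.088 ]
[ 0.435  -0.0082  0.088 ]
[0.4453 0.0312 0.088 ]
(array([0.4634, 0.0794, 0.0816]), [np.float64(8.739430269944057e-06), np.float64(8.739430270006274e-06)]) (array([ 0.4357, -0.0074,  0.0889]), [np.float64(0.0009919978428128134), np.float64(0.0009919978428128836)])
```

Call:
{"op": "step_arm", "data": {"increments": [[[-0.7,0,0.8,0,0,0],[-1.3,3,1.7,0,0,0],[-1.3,8,1.7,0,0,0],[-1.3,13,1.7,0,0,0],[-1.3,18,1.7,0,0,0],[-1.3,22,1.7,0,0,0],[-1.3,23.1,1.7,0,0,0],[-1.3,23.1,1.7,0,0,0]]]}}

```text
clock: 28.75
position: [0.4157, 0.0453, 0.0798]
orientation: [[0.959, -0.003, 0.284], [-0.284, 0.001, 0.959], [-0.003, -1.0, -0.0]]
force: [0.6, 1.0, 1.0]
opening: -0.0
```

```bash
python3 - <<'E'
from h import *
for n in ("wrist","scene"):
    im,K,R,t=cams(n);np.savez(f"{n}18.npz",im=im,K=K,R=R,t=t);cv2.imwrite(f"pics/{n}18.png",im)
cv2.imwrite("pics/s18.png",cv2.resize(im[155:285,230:370],None,fx=4,fy=4,interpolation=cv2.INTER_CUBIC))
o=get_obs();print(o["position"],o["force"],o["clock"])
E
```

```text
[0.41850151 0.04475396 0.08280402] [ 0.4577205  -0.34340826  1.04330991] 28.85
```

View pics/s18.png

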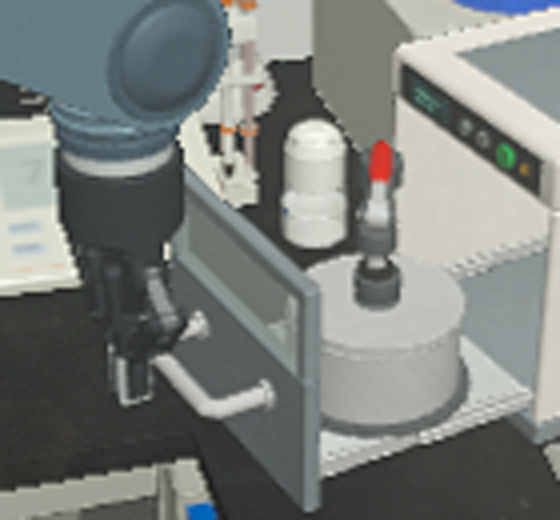

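View pics/wrist18.png

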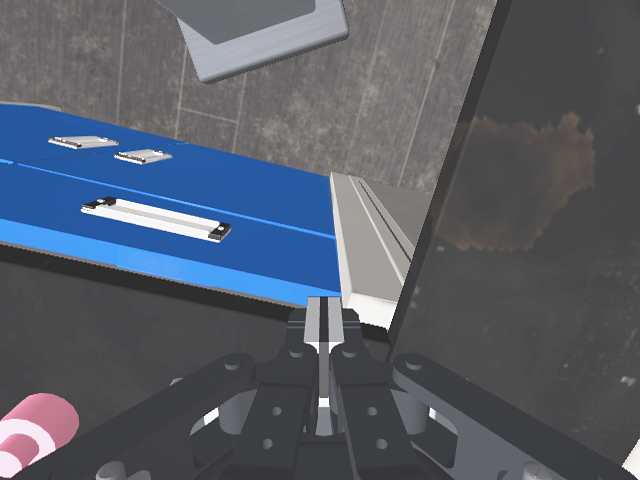

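Call:
{"op": "step_arm", "data": {"increments": [[[0.8,0,0,0,0,0],[1.5,0,0,0,0,0],[2,0,0,0,0,0],[2.8,0,0,0,0,0],[3.8,0,0,0,0,0],[4.8,0,0,0,0,0],[5.8,0,0,0,0,0],[6.8,0,0,0,0,0],[7.8,0,0,0,0,0],[8.8,0,0,0,0,0]]]}}

```text
clock: 29.85
position: [0.5009, 0.0201, 0.0817]
orientation: [[0.959, -0.004, 0.284], [-0.284, 0.001, 0.959], [-0.004, -1.0, 0.0]]
force: [-8.4, 1.4, 6.9]
opening: 0.002
```

```bash
python3 - <<'E'
from h import *
for n in ("side","scene"):
    im,K,R,t=cams(n);np.savez(f"{n}19.npz",im=im,K=K,R=R,t=t);cv2.imwrite(f"pics/{n}19.png",im)
cv2.imwrite("pics/s19.png",cv2.resize(im[155:285,230:390],None,fx=4,fy=4,interpolation=cv2.INTER_CUBIC))
o=get_obs();print(o["position"],o["force"],o["clock"])
E
```

```text
[0.50340207 0.01923217 0.08225919] [ 0.48910118  0.60204758 -0.21155944] 29.95
```

View pics/s19.png

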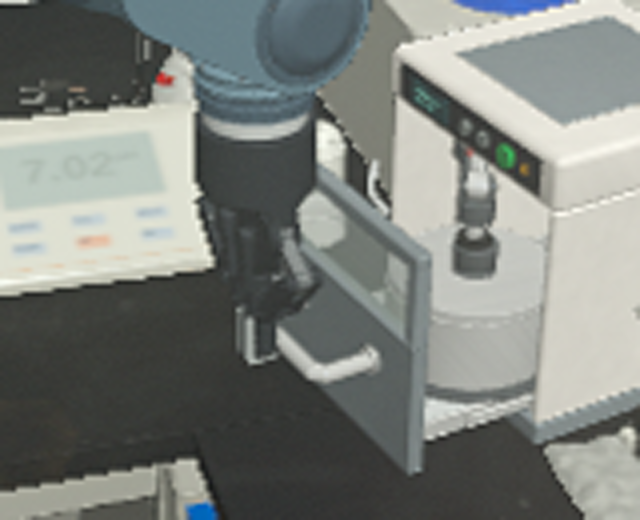

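Call:
{"op": "step_arm", "data": {"increments": [[[0.5,0,0,0,0,0],[1.3,0,0,0,0,0],[2.3,0,0,0,0,0],[3.3,0,0,0,0,0],[4.3,0,0,0,0,0],[5.3,0,0,0,0,0],[6.3,0,0,0,0,0],[7.2,0,0,0,0,0],[7.9,0,0,0,0,0],[8.2,0,0,0,0,0],[8.2,0,0,0,0,0]]]}}

```text
clock: 31.05
position: [0.58, -0.0035, 0.0811]
orientation: [[0.959, -0.0, 0.284], [-0.284, 0.0, 0.959], [-0.0, -1.0, 0.0]]
force: [-3.8, 1.2, 2.2]
opening: -0.004
```

Call:
{"op": "step_arm", "data": {"increments": [[[0.3,0,0,0,0,0],[0.6,0,0,0,0,0],[0.7,0,0,0,0,0],[0.7,0,0,0,0,0]]]}}

```text
clock: 31.45
position: [0.5861, -0.0052, 0.081]
orientation: [[0.959, -0.001, 0.284], [-0.284, 0.0, 0.959], [-0.001, -1.0, -0.0]]
force: [-5.0, 1.8, 4.3]
opening: -0.003
```

Call:
{"op": "step_arm", "data": {"increments": [[[0.1,0,0,0,0,0],[0.3,0,0,0,0,0],[0.3,0,0,0,0,0]]]}}

```text
clock: 31.75
position: [0.5889, -0.0061, 0.0809]
orientation: [[0.959, -0.001, 0.284], [-0.284, 0.0, 0.959], [-0.001, -1.0, -0.0]]
force: [-5.1, 1.3, 3.5]
opening: 0.001
```

```bash
python3 - <<'E'
from h import *
for n in ("side","scene"):
    im,K,R,t=cams(n);np.savez(f"{n}20.npz",im=im,K=K,R=R,t=t);cv2.imwrite(f"pics/{n}20.png",im)
cv2.imwrite("pics/s20.png",cv2.resize(im[135:285,250:430],None,fx=4,fy=4,interpolation=cv2.INTER_CUBIC))
o=get_obs();print(o["position"],o["force"],o["clock"])
E
```

```text
[ 0.58890687 -0.0060913   0.08096543] [-5.35786474  1.79602571  3.57602606] 31.85
```

View pics/s20.png

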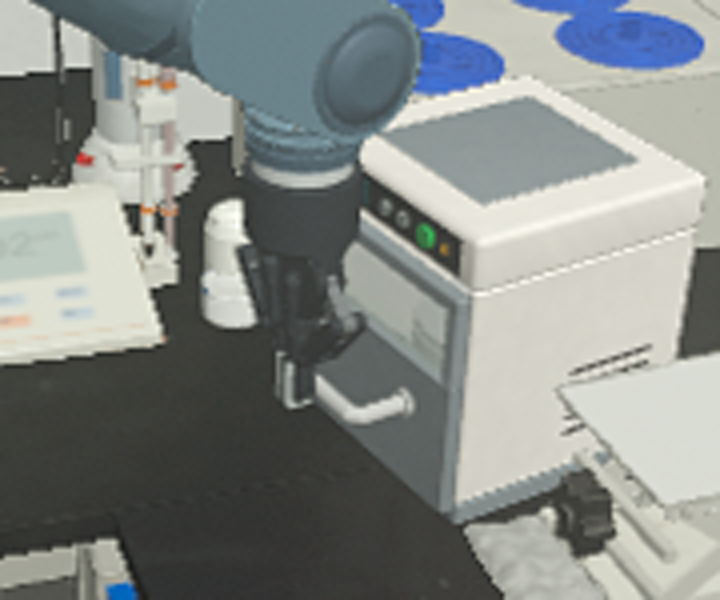

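Call:
{"op": "step_arm", "data": {"increments": [[[0.1,0,0,0,0,0],[0.3,0,0,0,0,0],[0.4,0,0,0,0,0],[0.4,0,0,0,0,0]]]}}

```text
clock: 32.25
position: [0.5891, -0.0061, 0.0808]
orientation: [[0.959, -0.012, 0.283], [-0.283, 0.002, 0.959], [-0.012, -1.0, -0.001]]
force: [-20.4, 4.9, 16.7]
opening: -0.001
```

Call:
{"op": "step_arm", "data": {"increments": [[[0.1,0,0,0,0,0],[0.3,0,0,0,0,0],[0.3,0,0,0,0,0]]]}}

```text
clock: 32.55
position: [0.5892, -0.0061, 0.0808]
orientation: [[0.959, -0.02, 0.283], [-0.283, 0.004, 0.959], [-0.02, -1.0, -0.002]]
force: [-31.3, 7.6, 25.9]
opening: -0.002
```

Call:
{"op": "step_arm", "data": {"increments": [[[-1,0,0,0,0,0],[-4,0,0,0,0,0],[-8,0,0,0,0,0],[-11,-3,0,0,0,0],[-13,-7,0,0,0,0],[-14,-12,0,0,0,0],[-14,-17,0,0,0,0],[-14,-20,0,0,0,0],[-14,-22,0,0,0,0],[-14,-22,0,0,0,0]]]}}

```text
clock: 33.55
position: [0.464, 0.031, 0.305]
orientation: [[0.959, 0.01, 0.284], [-0.284, -0.002, 0.959], [0.01, -1.0, 0.001]]
force: [0.1, 0.3, -0.7]
opening: 0.005
```

```bash
python3 - <<'E'
from h import *
for n in ("side","scene","wrist"):
    im,K,R,t=cams(n);np.savez(f"{n}21.npz",im=im,K=K,R=R,t=t);cv2.imwrite(f"pics/{n}21.png",im)
    if n=="scene":cv2.imwrite("pics/s21.png",cv2.resize(im[135:285,250:430],None,fx=4,fy=4,interpolation=cv2.INTER_CUBIC))
    if n=="side":cv2.imwrite("pics/s21b.png",cv2.resize(im[150:300,200:360],None,fx=4,fy=4,interpolation=cv2.INTER_CUBIC))
o=get_obs();print(o["position"],o["force"],o["clock"])
E
```

```text
[0.46150312 0.03147974 0.29924477] [-0.49489592 -0.81103872 -0.01553461] 33.7
```

View pics/s21.png

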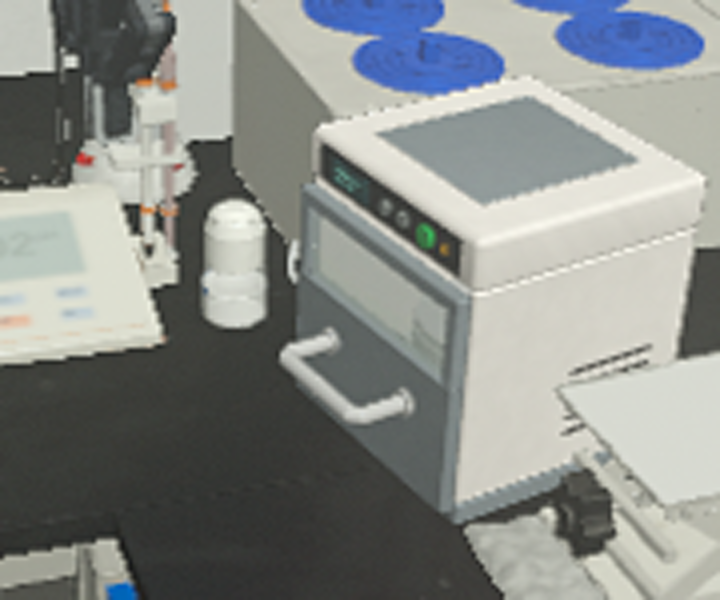

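View pics/s21b.png

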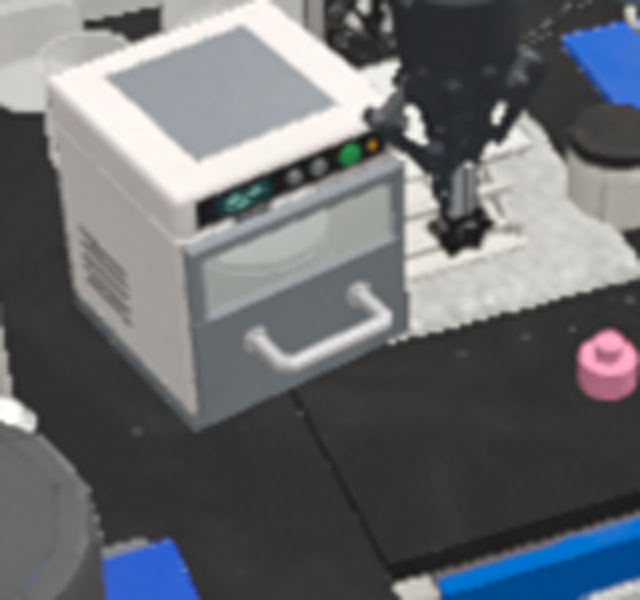

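View pics/wrist21.png

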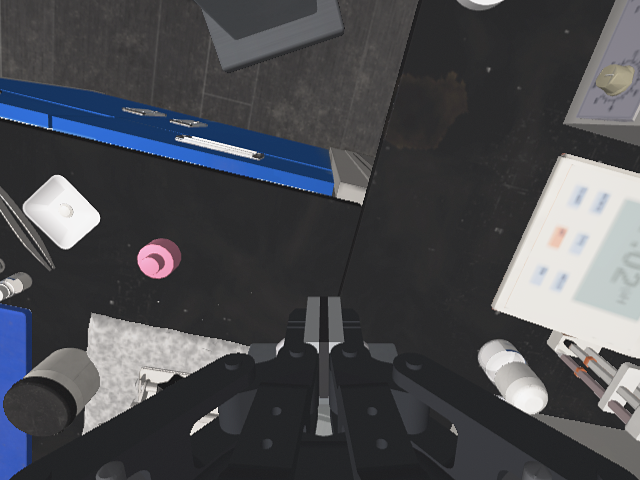

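View pics/scene21.png

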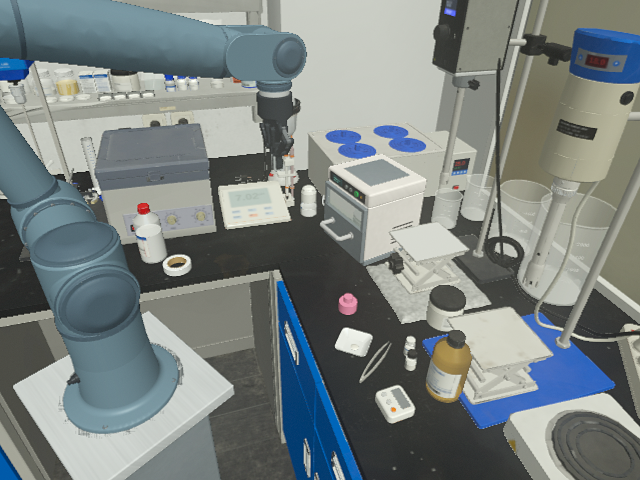

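```bash
python3 -c "
from bench import *
print(close_job(), get_obs()['clock'])"
```

```text
the job is handed in; nothing more can be done
the job is handed in; nothing more can be done
```

The disc mill is ready to run and the job is handed in. It took about 34 s of the 72 s allowed.

- **Puck:** I took the grey puck, not the pink look-alike, and stood it inside the ring. It touched down at the bowl-floor height I expected, and the wrist picture afterwards showed it standing in the ring.
- **Lid:** I measured it as centred to about 0.5 mm before lowering it. The spigot went in without catching, contact came at the seated height, and the picture showed it flush on the rim.
- **Clamp arm and lever:** I swung the arm to its stop; the push force rose to about 19 N there, and its direction was within about 1° of the lid's centre. I pressed the lever down until it stopped at z ≈ 0.185 m, and the pictures showed it flat, with the foot over the lid's grip.
- **Drawer:** I pushed it on the bar handle to a hard stop. The last pictures show its front flush with the housing, the arm clear of everything and the other bench items where they were.

Three things disagreed with what I expected or went less cleanly:
- **Early drawer movement:** pushing the clamp arm against its stop slid the drawer in by about 4 mm before its turn.
- **Force on the handle:** the last push at the drawer stop briefly read about 41 N in total at the wrist, acting through the fingertips on the bar. That is just over the 40 N figure set for the arm and gripper body.
- **Handle position:** the bar sat about 18 mm to the left of where I had worked it out, so I used the measured position.

I could not look at the clamp again once the drawer was shut, so my last view of the arm and lever is from just before the drawer push.

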